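Clamp up a box end panel with a wedge blade

TASK

Clamp the box end panel up dry: lay the two loose wooden staves flat on the bed of the wedge clamp, side by side with the three already there, so that the row of five is complete. Then lift the wedge blade out of its block by the wooden grip and slide it, nose down, between the sliding jaw and the stop plate until it drags snugly and the whole row is tight, without ramming it. Finish while still gripping the blade at that depth; leave everything else on the bench where it is.

Things in the scene. Friction and masses are not known exactly. Their poses are not given: they have to be found in the camera images.
- clamp: wedge clamp, fixed to the bench: plywood base 130 x 264 x 12 mm; y along the row of staves; origin on its underside, on the middle line (base from y = -135 to +129 mm). On it a wooden bed 46 mm wide (x), top 22 mm above the bench, and at its +y end a wooden fence, inner face at y = +95 mm, top 42 mm up. Side rails of the jaw (26 mm high, y = -110 to -30 mm) stand at |x| = 44 to 59 mm
- place_4 (a point): empty fourth place of the row, on the top of the bed (clamp x = 0, y = -10 mm). Staves lie across the bed, length along the clamp's x, overhanging it 7 mm at each end. Places 1 to 3 (y = +80, +50, +20 mm) are filled
- place_5 (a point): empty fifth place, next to the jaw, on the top of the bed (clamp x = 0, y = -40 mm). With the jaw fully back the two empty places have room for two staves plus 6 to 7 mm (the jaw face is then at y = -62 mm)
- jaw (a joint): travel of the sliding jaw along the clamp's +y (towards the staves), m: 0 fully back (start), up to 0.02; it slides freely by hand (about 1 N), has no spring and stays where it is pushed
- jaw_top (a point): middle of the jaw's back face, at the height of the jaw's top edge (72 mm above the bench). The jaw is an upright steel plate 74 mm wide (x), 16 mm thick (y), its top edge fully rounded (8 mm radius); its front face is 16 mm further towards +y
- stop: upright steel stop plate behind the jaw, screwed to the clamp, the same 74 x 16 mm rounded plate, top 72 mm above the bench; its origin is the foot of its working face (12 mm above the bench), which faces the jaw (+y). The open slot between stop and jaw is 2 to 3.5 mm wide with the jaw fully back (the nose, entering along the stop, pushes the jaw forward) and 9 to 10.5 mm once the row is tight
- blade: wedge blade standing nose down in its storage block: steel, 30 mm wide (x), thickness (y) growing evenly on both faces from 5 mm at the round nose (z = 0, the origin) to 13.2 mm 62 mm above it (even taper, 1.37 mm per 10 mm); above that a wooden grip 44 (x) x 20 (y) x 46 mm (z = 62 to 108 mm). 0.12 kg. Either face may go towards the jaw. Grip it across the 20 mm
- blade_nose (a point): middle of the blade's nose
- blade_grip (a point): centre of the blade's wooden grip, 85 mm above the nose
- block: fixed wooden storage block 70 (x) x 58 (y) x 68 mm, the grip's underside rests on its top; the blade hangs in a slot 62 mm deep and comes out straight up
- stave_1: wooden stave 60 (x, along its length) x 30 (y) x 16 mm, origin at the centre of its underside, 0.03 kg; already on the clamp's bed, number 1 from the fence
- stave_2: wooden stave 60 (x, along its length) x 30 (y) x 16 mm, origin at the centre of its underside, 0.03 kg; already on the clamp's bed, number 2 from the fence
- stave_3: wooden stave 60 (x, along its length) x 30 (y) x 16 mm, origin at the centre of its underside, 0.03 kg; already on the clamp's bed, number 3 from the fence
- stave_4: wooden stave 60 (x, along its length) x 30 (y) x 16 mm, origin at the centre of its underside, 0.03 kg; lying loose on the bench to the left of the clamp; best gripped over its ends, across the 60 mm
- stave_5: wooden stave 60 (x, along its length) x 30 (y) x 16 mm, origin at the centre of its underside, 0.03 kg; lying loose on the bench to the left of the clamp; best gripped over its ends, across the 60 mm
- marker: thick marker pen lying on the bench, a bystander
- the_hand_stamp: wooden hand stamp standing on the bench, 26 x 50 x 74 mm, a bystander
- tape: roll of masking tape lying flat on the bench, 92 x 90 x 25 mm, a bystander
Things that resemble listed ones, but are neither listed nor needed, are in the scene too. What is shaped like the stave_1 but purple is not meant.

How it is judged (in metres and radians):
On the way, in this order (a step that is already met when the one before it is completed fails the run):
1. both loose staves lie flat on the bed, square in the row of five, while the blade is not yet in the slot (x of stave_1 in the frame of clamp between -0.008 and 0.008 m and y of stave_1 in the frame of clamp between -0.054 and 0.085 m and z of stave_1 in the frame of clamp between 0.018 and 0.0245 m and angle between each of stave_1, stave_2, stave_3, stave_4, stave_5's own z axis and vertical below 0.08 rad and angle between the x axis of each of stave_1, stave_2, stave_3, stave_4, stave_5 and the x axis of clamp, either way round below 0.09 rad and x of stave_2 in the frame of clamp between -0.008 and 0.008 m and y of stave_2 in the frame of clamp between -0.054 and 0.085 m and z of stave_2 in the frame of clamp between 0.018 and 0.0245 m and x of stave_3 in the frame of clamp between -0.008 and 0.008 m and y of stave_3 in the frame of clamp between -0.054 and 0.085 m and z of stave_3 in the frame of clamp between 0.018 and 0.0245 m and x of stave_4 in the frame of clamp between -0.008 and 0.008 m and y of stave_4 in the frame of clamp between -0.054 and 0.085 m and z of stave_4 in the frame of clamp between 0.018 and 0.0245 m and x of stave_5 in the frame of clamp between -0.008 and 0.008 m and y of stave_5 in the frame of clamp between -0.054 and 0.085 m and z of stave_5 in the frame of clamp between 0.018 and 0.0245 m and contact force between blade and stop below 0.5 N), for 0.2 s.
2. the blade, nose down between jaw and stop, presses on both plates and the row is clamped against the fence (x of stave_1 in the frame of clamp between -0.008 and 0.008 m and y of stave_1 in the frame of clamp between -0.054 and 0.085 m and z of stave_1 in the frame of clamp between 0.018 and 0.0245 m and angle between each of stave_1, stave_2, stave_3, stave_4, stave_5's own z axis and vertical below 0.08 rad and angle between the x axis of each of stave_1, stave_2, stave_3, stave_4, stave_5 and the x axis of clamp, either way round below 0.09 rad and x of stave_2 in the frame of clamp between -0.008 and 0.008 m and y of stave_2 in the frame of clamp between -0.054 and 0.085 m and z of stave_2 in the frame of clamp between 0.018 and 0.0245 m and x of stave_3 in the frame of clamp between -0.008 and 0.008 m and y of stave_3 in the frame of clamp between -0.054 and 0.085 m and z of stave_3 in the frame of clamp between 0.018 and 0.0245 m and x of stave_4 in the frame of clamp between -0.008 and 0.008 m and y of stave_4 in the frame of clamp between -0.054 and 0.085 m and z of stave_4 in the frame of clamp between 0.018 and 0.0245 m and x of stave_5 in the frame of clamp between -0.008 and 0.008 m and y of stave_5 in the frame of clamp between -0.054 and 0.085 m and z of stave_5 in the frame of clamp between 0.018 and 0.0245 m and contact force between blade and clamp between 3 and 45 N and contact force between blade and stop between 3 and 45 N and contact force between stave_1 and clamp above 2 N and z of blade_nose in the frame of clamp between 0.0135 and 0.06 m and x of blade_nose in the frame of clamp between -0.012 and 0.012 m and angle between blade's own z axis and vertical below 0.12 rad and angle between the y axis of blade and the y axis of clamp, either way round below 0.12 rad), for 0.2 s.
At the end, for the whole second after the job is handed in: five staves flat on the bed, within 8 mm of its middle line, square within 0.09 rad; blade nose down, upright within 0.12 rad, within 12 mm of the plates' middle, clear of the base, pressing jaw and stop with 3 to 45 N each, first stave pressed with over 2 N; fingers still grip the blade, at rest (all of step 2 and contact force between blade and the fingers above 2 N and linear speed of blade below 0.01 m/s and contact force between each of stave_4, stave_5 and the fingers below 0.1 N); the arm keeps its last pose, push and grip.
It fails at once if the blade is rammed in with over 80 N on a plate (contact force between blade and clamp above 80 N or contact force between blade and stop above 80 N).
It fails at once if a bystander is moved by more than 3 cm (distance of any of marker, the_hand_stamp, tape from where it was at the start of the episode above 0.03 m).
It also fails if it takes over 64 s, if anything falls off the work surface, if the arm or the gripper's body presses on something with over 40 N, if the wrist force passes 120 N, or if a joint passes its speed limit or range.

ROBOT

A 6-joint arm with a two-finger parallel gripper is mounted at the origin on a cart in front of the work surface, level with it; the furniture and walls round the work are solid. World frame = base frame: x ahead of the robot, y to its left, z up, the work surface at z = 0. Lengths are in m, angles in degrees, forces in N, time in s.
With the tool pointing down it reaches from about 0.4 to 0.825 m from the base axis. Payload 7 kg.
Tool frame: the origin (TCP) lies at the very end of the fingers, on their centre line; the grasp point (between the pads) lies 19 mm behind it (ctrl.tcp_to_grasp is the distance from the TCP to the grasp point, in m); z points along the fingers, y is the direction in which the jaws open and shut (so a half turn about z gives the same grasp; the last joint's range is limited). The gripper opens to 88 mm and grips with 3 to 60 N. Pads are 19 mm wide; open, the fingers measure 130 mm over their backs; the gripper's body (78 mm by 193 mm) begins 47 mm behind the grasp point.
Start: joints at [-48.638, 20.546, 0.682, 0, -70.136, -16.507], TCP at [0.284, -0.612, 0.227] pointing down, gripper open.
Joint ranges: [-176.03, 176.03], [-82.01, 121.73], [-58.28, 71.71], [-173.87, 95.51], [-174.79, -0.11], [-173.66, 173.66]. Speed limits (degrees/s): [136.94, 136.94, 172.46, 180, 180, 180].

INTERFACE

Orientations are given as [roll, pitch, yaw] about the fixed x, y, z axes, in that order (R = Rz(yaw) Ry(pitch) Rx(roll)).
In Python, from plant import ctrl gives the robot as it stands.
- The arm moves only by the tool jog_arm, never from a script. Its argument "commands" is a list of rows, each an object of numbers: "x", "y", "z": the shift along the tool's x, y, z in cm; "roll": the turn about the tool's z in rad. In form: [{"x": .., "y": .., "z": .., "roll": ..}, ...]. A call has 1 to 12 rows; each row shifts and turns the commanded pose from where the row before left it, along the tool's axes as they then stand; what a row does not reach is not made up. A row lasts 1/10 s, in which the tool goes at most 50 mm and 8.59 degrees, less where a joint would pass 70% of its speed; a pose out of reach is approached as far as the arm can. A call is refused whole if a number of a shift passes 5 or a number of a turn 0.15, either way. A call with a gripper value outside its range is refused whole. "gripper" is the finger opening in cm, from 0 to 8.76, set as the call begins (left out, the last holds). The fingers move at their own pace and stop on an object; the grip force is fixed at half the most. Time passes only in rows, so rows that do not move let the fingers close. It gives the time, the measured TCP pose, the force and the opening at its end, in the units of the state.
- ctrl.get_obs(): the state, without advancing time (a new reading comes with each control period).
- ctrl.snapshot(name): name is "scene" or "top"; returns a dict with "image" (420x560x3 uint8, red, green, blue), "mtx" (3x3 intrinsics, pixels), "position" and "orientation" of the camera in the world. Camera axes: x right, y up, looking along -z (the intrinsics and any distortion apply to the point x, -y, -z); pixel columns grow to the right and rows downward; lengths in m; the calibration is good to about 2 mm. A picture is of the moment at which its call begins. There is no depth.
- ctrl.close_job(): hands the job in, once; it reports no verdict.
Trained networks look in the newest picture that a camera, given by its name, has taken for a name from the list of things; names that differ only in an ending like _2 or _b are one class to them, and where a whole thing is asked for, a point or a joint stands for the part that bears it (a point fixed in the world has none). Each returns a list of dicts, best first, with "confidence" (0 to 1); they miss things now and then, are a little off and sometimes report something else, mostly with a low value. They report only what shows in the picture. A call takes as long as a camera call. They do not tell look-alikes from the thing itself.
- ctrl.search_frame(camera, query): "position" ([column, row] as shares, 0 to 1, of the picture: columns of its width, rows of its height, amid what is visible of it).
- ctrl.regions_of(camera, query): "mask" (420x560 bool, what is visible of it) and "position" ([column, row] as shares, 0 to 1, of the picture: columns of its width, rows of its height, amid what is visible of it).
The state is a dict: "clock": time; "joint_pos": joint angles; "qvel": joint speeds; "tau": joint torques, N m; "tool_pos": TCP position; "orientation": TCP orientation; "force": force on the tool from outside, world axes, zero at the start; "moment": the same for the moment, N m; "opening": finger opening in m.
Only numpy, scipy, OpenCV 4.12 (cv2) and the standard library are available. Lean on these libraries where they do the work, as an engineer would, in place of code of your own. Each camera call takes 0.05 s, during which the arm holds its last target.

## Working session

There is one attempt and no reset: what is moved stays moved. The work goes in short steps, Python scripts to look and compute and a tool call to move; the robot and the scene stay as the last step left them, time stands still between calls to the robot, and variables do not carry over. Pictures are saved under pics/ and viewed, and the job is handed in when it is done.

Besides the shell and the picture viewer there is one more tool, called after "Request:" in YAML: its name, and indented under it one key for each argument. jog_arm: Moves the arm, as the interface text tells. Its arguments: {"type":"object","properties":{"commands":{"type":"array"},"gripper":{"type":"number"}},"required":["commands"]}

```bash
ls; mkdir -p pics; cat > h.py <<'E'
import numpy as np, cv2
from plant import ctrl
from scipy.spatial.transform import Rotation as R
def snap(name,fn=None):
    s=ctrl.snapshot(name)
    if fn: cv2.imwrite('pics/'+fn,s['image'][:,:,::-1])
    return s
E
python3 - <<'E'
from h import *
for n in ('scene','top'):
    s=snap(n,n+'0.png'); print(n,s['mtx'].tolist(),s['position'],s['orientation'],[k for k in s])
print(ctrl.get_obs())
E
```

```text
pics
scene [[433.34939469212884, 0.0, 283.5710931323198], [0.0, 433.34939469212884, 214.10969400937702], [0.0, 0.0, 1.0]] [-0.19932865  0.62250669  0.81439115] [  53.92641768   -0.94736634 -129.63223399] ['image', 'mtx', 'position', 'orientation']
top [[408.58371527286, 0.0, 269.9604667381689], [0.0, 408.58371527286, 201.26114936535686], [0.0, 0.0, 1.0]] [ 0.41861322 -0.03524776  1.13048764] [  6.92340153   0.47493022 -89.1979005 ] ['image', 'mtx', 'position', 'orientation']
{'clock': 0.1, 'joint_pos': array([-4.86384206e+01,  2.05901066e+01,  6.39429442e-01, -1.80258802e-02,
       -7.01371989e+01, -1.65051128e+01]), 'qvel': array([-0.05407169,  0.07576994,  0.20977977,  0.07415016, -0.05227186,
        0.0495973 ]), 'tau': array([-1.77980011e-03, -5.84163022e+01,  2.93750113e+01,  7.01537043e+00,
        1.02101124e-02, -2.93315554e-05]), 'tool_pos': array([ 0.28350444, -0.61208882,  0.22568724]), 'orientation': array([ 1.79910930e+02, -8.72003039e-03, -1.55149664e+02]), 'force': array([ 0.19015733, -0.34055697,  0.73783616]), 'moment': array([-0.02352388,  0.00120663,  0.03087752]), 'opening': 0.08763101815049462}
```

View pics/scene0.png

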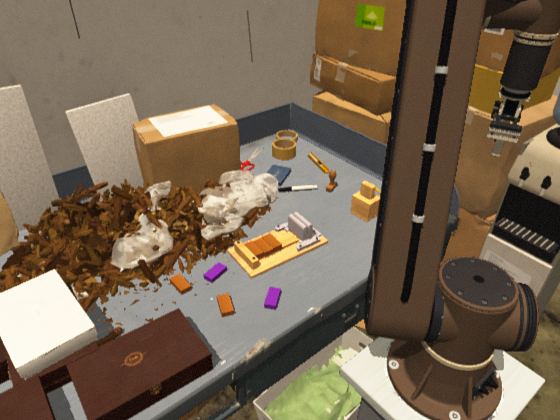

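View pics/top0.png

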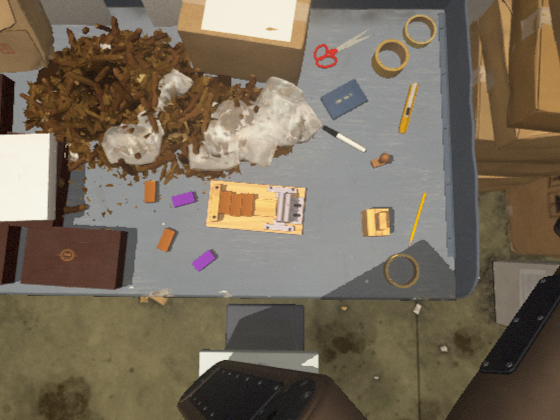

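The top view shows orange loose staves at (150,191) and (166,240). Look-alikes in purple are at (183,199) and (204,260), and those aren't meant. The clamp is at (257,207) and the block with the blade at (377,222). Next I'll enlarge and measure.

```bash
cat >> h.py <<'E'
def cam(s):
    Rm=R.from_euler('xyz',s['orientation'],degrees=True).as_matrix()
    return s['mtx'],np.array(s['position']),Rm
def ray(s,p):
    K,c,Rm=cam(s); v=np.linalg.inv(K)@[p[0],p[1],1]; return c,Rm@(v*[1,-1,-1])
def onz(s,p,z):
    c,d=ray(s,p); return c+d*(z-c[2])/d[2]
def proj(s,X):
    K,c,Rm=cam(s); v=(Rm.T@(np.asarray(X)-c))*[1,-1,-1]; q=K@v; return q[:2]/q[2]
def tri(sa,pa,sb,pb):
    a,u=ray(sa,pa); b,v=ray(sb,pb); u=u/np.linalg.norm(u); v=v/np.linalg.norm(v)
    M=np.c_[u,-v]; t=np.linalg.lstsq(M,b-a,rcond=None)[0]
    return (a+u*t[0]+b+v*t[1])/2, np.linalg.norm(a+u*t[0]-b-v*t[1])
E
python3 - <<'E'
from h import *
import pickle
S={}
for n in ('scene','top'):
    S[n]=ctrl.snapshot(n)
    for q in ('stave_4','clamp','blade','block','blade_grip','jaw','jaw_top','stop','marker','the_hand_stamp','tape'):
        for r in ctrl.regions_of(n,q):
            m=r['mask'].astype(np.uint8); p=np.array(r['position'])*[560,420]
            (c,wh,a)=cv2.minAreaRect(np.argwhere(m)[:,::-1].astype(np.float32))
            print(n,q,round(r['confidence'],2),p.round(1),m.sum(),np.round(c,1),np.round(wh,1),round(a,1), onz(S[n],p,0).round(3)[:2])
pickle.dump(S,open('S0.pkl','wb'))
i=S['top']['image'][:,:,::-1]
cv2.imwrite('pics/t1.png',cv2.resize(i[170:280,130:320],None,fx=4,fy=4,interpolation=cv2.INTER_CUBIC))
cv2.imwrite('pics/t2.png',cv2.resize(i[170:280,330:440],None,fx=5,fy=5,interpolation=cv2.INTER_CUBIC))
i=S['scene']['image'][:,:,::-1]
cv2.imwrite('pics/s1.png',cv2.resize(i[170:325,160:400],None,fx=3.3,fy=3.3,interpolation=cv2.INTER_CUBIC))
E
```

```text
scene stave_4 0.83 [215. 269.] 223 [215.4 272.4] [11.3 21.7] 49.4 [0.574 0.206]
scene stave_4 0.78 [177.7 284.6] 248 [180.2 283.8] [21.2 12. ] 45.0 [0.584 0.313]
scene stave_4 0.77 [274.4 301.5] 274 [272.2 298.4] [12.9 22. ] 16.7 [0.382 0.154]
scene stave_4 0.7 [275.  242.7] 150 [272.8 241.8] [19.1  8.5] 45.0 [0.559 0.009]
scene stave_4 0.69 [223.1 305.9] 271 [224.6 305.3] [21.8 13. ] 71.6 [0.45  0.261]
scene stave_4 0.59 [254.6 247.8] 180 [254.5 249. ] [20.5  9.2] 45.0 [0.578 0.07 ]
scene stave_4 0.57 [265.5 246.3] 178 [264.6 246. ] [20.  10.6] 53.1 [0.564 0.041]
scene stave_4 0.57 [331.4 184.3] 131 [331.9 182. ] [ 8.9 21.3] 15.3 [ 0.686 -0.348]
scene clamp 0.66 [282.4 249.1] 2311 [276.4 244.2] [41.6 95.3] 65.2 [0.524 0.011]
scene blade 0.75 [254.8 250.7] 172 [254.3 248.8] [19.8  9.2] 45.0 [0.567 0.077]
scene blade 0.57 [371.2 189. ] 183 [367.3 190.5] [14.8 13.9] 23.2 [ 0.578 -0.436]
scene block 0.93 [365.  206.1] 584 [364.  207.4] [27.8 25.8] 11.9 [ 0.521 -0.34 ]
scene block 0.68 [367.3 188. ] 232 [367.1 189.9] [15.8 16.8] 18.4 [ 0.591 -0.43 ]
scene blade_grip 0.76 [369.3 189.3] 22
[... 1983 characters left out ...]
37. ] 245 [342.8 138.5] [46.5  5.9] 29.1 [ 0.742 -0.216]
top jaw_top 0.74 [279.4 208.5] 181 [278.6 208.1] [ 7.3 30.4] 4.2 [ 0.536 -0.05 ]
top jaw_top 0.65 [257.8 207.5] 3240 [254.6 207.2] [96.5 47.8] 4.5 [0.538 0.01 ]
top stop 0.83 [291.6 215. ] 524 [292.5 209. ] [30. 19.] 90.0 [ 0.518 -0.085]
top marker 0.5 [340.9 140.1] 219 [343.1 138.8] [45.6  5.4] 29.2 [ 0.733 -0.223]
top the_hand_stamp 0.66 [382. 161.] 162 [379.9 160.9] [10.5 18.8] 55.0 [ 0.674 -0.338]
top the_hand_stamp 0.39 [257.6 203.8] 3240 [255.4 207. ] [97.6 48.3] 5.7 [0.548 0.01 ]
top tape 0.97 [413.9 268.3] 354 [400.9 270.2] [35.8 31.8] 26.6 [ 0.377 -0.419]
top tape 0.49 [147.4 193. ] 217 [149. 192.] [20. 10.] 90.0 [0.575 0.32 ]
```

```bash
python3 -c "
import cv2
for f in('t1','t2','s1'):print(cv2.imread('pics/'+f+'.png').shape)"
```

```text
(440, 760, 3)
(550, 550, 3)
(512, 792, 3)
```

View pics/t1.png

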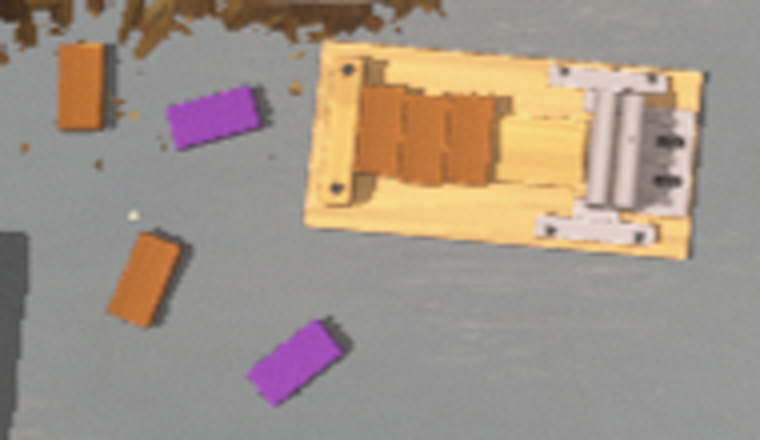

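View pics/t2.png

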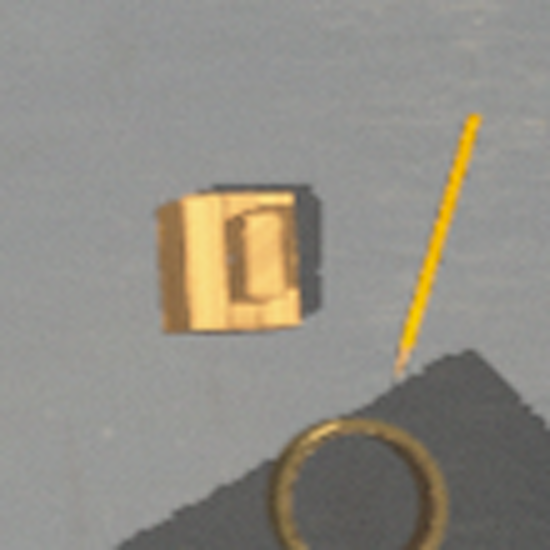

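View pics/s1.png

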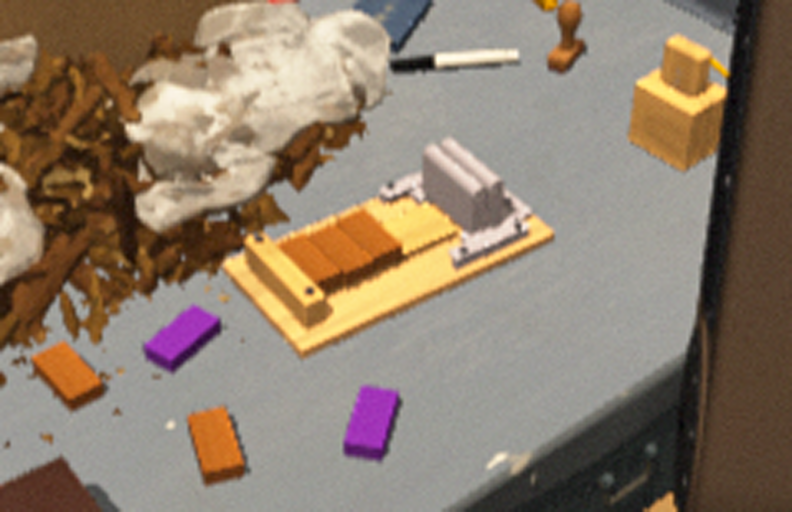

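```bash
cat > fit.py <<'E'
from h import *
import pickle
from scipy.optimize import least_squares, minimize
S=pickle.load(open('S0.pkl','rb'))
T=lambda u,v:(130+(u+.5)/4-.5,170+(v+.5)/4-.5)
T2=lambda u,v:(330+(u+.5)/5-.5,170+(v+.5)/5-.5)
C=lambda u,v:(160+(u+.5)/3.3-.5,170+(v+.5)/3.3-.5)
def P(q,X):
    c,s=np.cos(q[2]),np.sin(q[2]); return np.array([q[0]+c*X[0]-s*X[1],q[1]+s*X[0]+c*X[1],X[2]])
def fit(cor,q0):
    f=lambda q:np.concatenate([proj(S[n],P(q,np.array(X)/1000))-p for n,p,X in cor])
    r=least_squares(f,q0,loss='soft_l1'); return r.x,f(r.x).reshape(-1,2)
E
python3 - <<'E'
from fit import *
top=[('top',T(323,40),(65,129,12)),('top',T(704,70),(65,-135,12)),('top',T(689,259),(-65,-135,12)),('top',T(305,226),(-65,129,12))]
sc=[('scene',C(223,260),(65,129,12)),('scene',C(303,346),(-65,129,12)),('scene',C(553,232),(-65,-135,12))]
for c in (top,sc,top+sc):
    q,r=fit(c,[.53,.02,0]); print(q[:2].round(4),np.degrees(q[2]).round(2)); print(r.round(1).tolist())
for i,j in((0,0),(3,1),(2,2)):
    print('tri',[a.round(4) if hasattr(a,'round') else a for a in tri(S['top'],top[i][1],S['scene'],sc[j][1])])
# staves & blocks by segmentation
ims={n:cv2.cvtColor(S[n]['image'],cv2.COLOR_RGB2HSV) for n in S}
def hullmask(n,q,dims,z0):
    K=4; pts=[]
    for a in(-.5,.5):
        for b in(-.5,.5):
            for z in(z0,z0+dims[2]): pts.append(proj(S[n],P(q,np.array([a*dims[0],b*dims[1],z]))))
    h=cv2.convexHull(np.array(pts,np.float32))
    m=np.zeros((420*K,560*K),np.uint8)
    cv2.fillConvexPoly(m,np.round(((h+.5)*K-.5)*16).astype(np.int32),1,shift=4)
    return cv2.resize(m.astype(np.float32),(560,420),interpolation=cv2.INTER_AREA)
def seg(n,q):
    h=ims[n]; m=((h[...,0]<16)|(h[...,0]>174))&(h[...,1]>150)&(h[...,2]>50)
    p=proj(S[n],[q[0],q[1],.008]).round().astype(int)
    w=np.zeros_like(m); w[p[1]-16:p[1]+17,p[0]-16:p[0]+17]=1
    k,l,st,ce=cv2.connectedComponentsWithStats((m&w).astype(np.uint8))
    b=1+np.argmax(st[1:,4]); return (l==b).astype(np.float32)
for name,q0 in(('A',[.575,.315,0]),('B',[.443,.261,-.4])):
    for cams in(['top'],['scene'],['top','scene']):
        Mk={n:seg(n,q0) for n in cams}
        f=lambda q:sum(np.abs(hullmask(n,q,(.06,.03,.016),0)-Mk[n]).sum() for n in cams)
        best=min((minimize(f,[q0[0],q0[1],y],method='Nelder-Mead',options=dict(initial_simplex=[[q0[0],q0[1],y],[q0[0]+.01,q0[1],y],[q0[0],q0[1]+.01,y],[q0[0],q0[1],y+.2]])) for y in(q0[2]-.15,q0[2]+.15)),key=lambda r:r.fun)
        print(name,cams,best.x[:2].round(4),np.degrees(best.x[2]).round(1),best.fun.round(1),[m.sum() for m in Mk.values()])
E
```

```text
[0.5391 0.0176] -3.98
[[0.2, -0.1], [-0.2, 0.2], [0.1, -0.2], [-0.1, 0.1]]
[0.5389 0.0166] -4.36
[[-0.4, -0.1], [-0.3, 0.5], [0.9, -0.7]]
[0.5391 0.0173] -4.05
[[0.3, -0.1], [-0.1, 0.2], [0.1, -0.1], [0.0, 0.0], [-0.6, 0.1], [-0.3, 0.7], [0.6, -0.8]]
tri [array([0.6117, 0.1413, 0.0136]), np.float64(0.002)]
tri [array([0.483 , 0.15  , 0.0144]), np.float64(0.0005)]
tri [array([ 0.4651, -0.1121,  0.0088]), np.float64(0.0017)]
A ['top'] [0.58   0.3101] 2.9 58.8 [np.float32(222.0)]
A ['scene'] [0.5782 0.3083] -2.2 50.6 [np.float32(240.0)]
A ['top', 'scene'] [0.5779 0.3087] 0.3 114.8 [np.float32(222.0), np.float32(240.0)]
B ['top'] [0.4457 0.2584] -21.4 57.2 [np.float32(226.0)]
B ['scene'] [0.4465 0.2575] -21.7 40.6 [np.float32(264.0)]
B ['top', 'scene'] [0.4465 0.2577] -21.5 99.6 [np.float32(226.0), np.float32(264.0)]
```

```bash
python3 - <<'E'
from fit import *
i=S['top']['image'][:,:,::-1]
def crop(n,x0,y0,w,h,k,fn):
    cv2.imwrite('pics/'+fn,cv2.resize(S[n]['image'][y0:y0+h,x0:x0+w,::-1],None,fx=k,fy=k,interpolation=cv2.INTER_CUBIC))
crop('top',355,200,45,45,12,'blk.png')
crop('scene',340,170,50,50,12,'blks.png')
for nm,c,q0 in(('A',[(58,42),(103,44),(102,131),(57,129)],[.575,.315,0]),('B',[(147,232),(184,241),(148,328),(108,312)],[.44,.26,-.4])):
    X=[(30,15,16),(30,-15,16),(-30,-15,16),(-30,15,16)]
    q,r=fit([('top',T(*u),x) for u,x in zip(c,X)],q0); print(nm,q[:2].round(4),np.degrees(q[2]).round(1),r.round(1).tolist())
E
```

```text
A [0.5774 0.3087] 1.4 [[0.4, 0.4], [-0.1, -0.2], [-0.3, -0.4], [0.0, 0.2]]
B [0.446  0.2567] -21.4 [[-0.6, -0.7], [0.1, 1.2], [0.2, -0.0], [0.2, -0.2]]
```

View pics/blk.png

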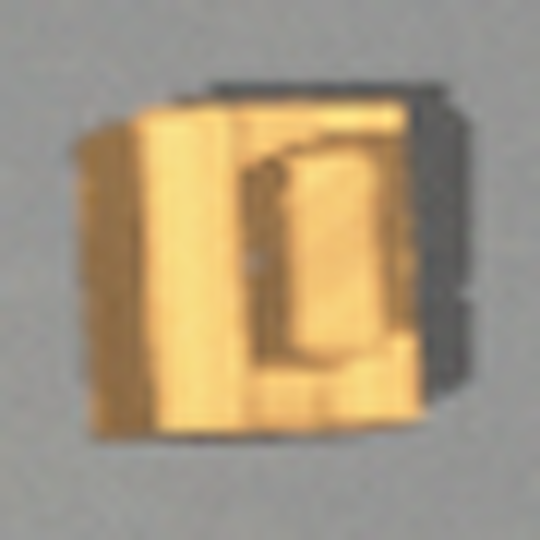

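View pics/blks.png

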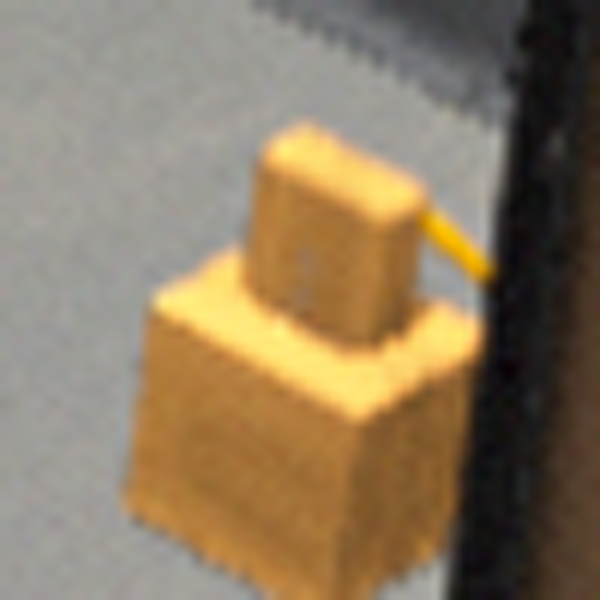

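```bash
python3 - <<'E'
from fit import *
B=lambda u,v:(355+(u+.5)/12-.5,200+(v+.5)/12-.5)
D=lambda u,v:(340+(u+.5)/12-.5,170+(v+.5)/12-.5)
bt=[('top',B(140,110),(35,29,68)),('top',B(407,100),(35,-29,68)),('top',B(425,418),(-35,-29,68)),('top',B(155,432),(-35,29,68)),('top',B(80,145),(35,29,0)),('top',B(95,437),(-35,29,0))]
bs=[('scene',D(155,297),(35,29,68)),('scene',D(358,418),(-35,29,68)),('scene',D(482,330),(-35,-29,68)),('scene',D(125,500),(35,29,0))]
for c in(bt,bs,bt+bs):
    q,r=fit(c,[.5,-.3,0]); print(q[:2].round(4),np.degrees(q[2]).round(2),r.round(1).tolist())
print('h',[tri(S['top'],bt[i][1],S['scene'],bs[j][1]) for i,j in((0,0),(3,1),(2,2))])
print('grip top centre at .114', onz(S['top'],B(337,252),.114))
gs=[('scene',D(345,350),(-22,10,68)),('scene',D(245,283),(22,10,68)),('top',B(338,252),(0,0,114)),('top',B(258,365),(-22,10,70)),('top',B(245,165),(22,10,70))]
q,r=fit(gs,[.5,-.3,0]); print('grip',q[:2].round(4),np.degrees(q[2]).round(2),r.round(1).tolist())
# jaw and stop check using clamp pose
q=[.5391,.0173,np.radians(-4.05)]
for n in('top','scene'):
    im=cv2.resize(S[n]['image'][:,:,::-1],None,fx=6,fy=6,interpolation=cv2.INTER_CUBIC)
    def line(a,b,c):
        pa,pb=[((proj(S[n],P(q,np.array(X)/1000))+.5)*6-.5).round().astype(int) for X in(a,b)]
        cv2.line(im,tuple(map(int,pa)),tuple(map(int,pb)),c,1)
    for y in(95,65,35,5): line((30,y,38),(-30,y,38),(255,0,0))
    for y in(-62,-78): line((37,y,72),(-37,y,72),(0,255,0))
    for y in(-81,-97): line((37,y,72),(-37,y,72),(0,0,255))
    for x in(-23,23): line((x,5,22),(x,-62,22),(255,0,255))
    c=((proj(S[n],P(q,(0,-.01,.03))))*6).astype(int)
    cv2.imwrite(f'pics/ov_{n}.png',im[c[1]-250:c[1]+250,c[0]-320:c[0]+380])
E
```

```text
[ 0.4979 -0.3066] 2.5 [[0.0, -0.2], [0.0, -0.0], [0.3, 0.4], [0.4, -0.1], [-0.5, -0.6], [-0.3, 0.4]]
[ 0.4966 -0.3068] 1.4 [[-0.5, -0.2], [-0.1, -0.5], [1.6, 0.1], [-0.3, 0.5]]
[ 0.4977 -0.3067] 2.39 [[0.1, -0.1], [0.1, 0.1], [0.3, 0.5], [0.4, -0.0], [-0.4, -0.5], [-0.3, 0.5], [-0.8, -0.2], [-0.2, -0.6], [1.3, -0.2], [-0.6, 0.5]]
h [(array([ 0.53030526, -0.27687872,  0.06773655]), np.float64(0.0024762300327558846)), (array([ 0.46109303, -0.27902185,  0.06601074]), np.float64(0.001067798081559379)), (array([ 0.46622915, -0.33588971,  0.06659466]), np.float64(0.0025393240452410786))]
grip top centre at .114 [ 0.4972736  -0.30586578  0.114     ]
grip [ 0.4978 -0.3081] -0.66 [[1.4, 0.8], [-0.8, 0.2], [0.8, -0.2], [-0.9, 0.0], [0.1, -0.3]]
```

View pics/ov_top.png

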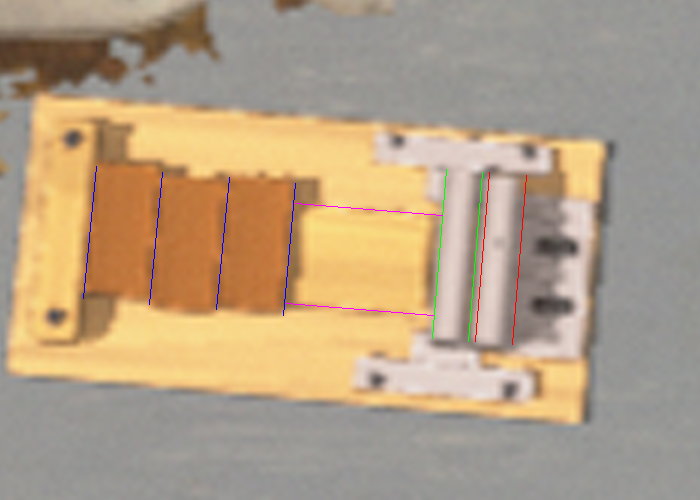

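View pics/ov_scene.png

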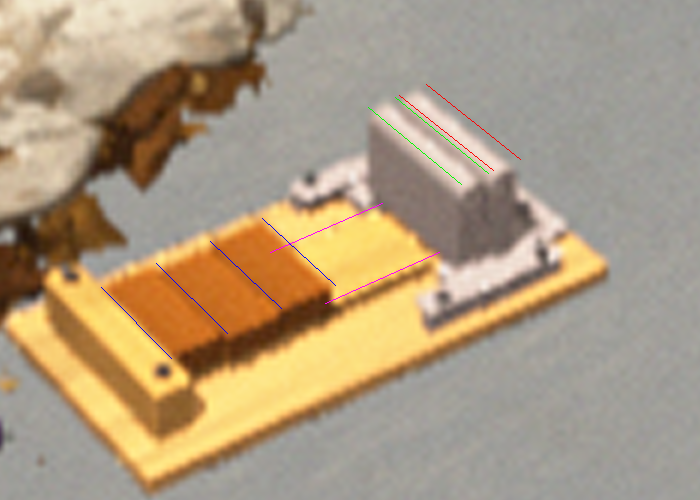

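```bash
python3 - <<'E'
from fit import *
q=[.5391,.0173,np.radians(-4.05)]
n='scene'
im=cv2.resize(S[n]['image'][:,:,::-1],None,fx=16,fy=16,interpolation=cv2.INTER_CUBIC)
def pt(X): return tuple(map(int,((proj(S[n],P(q,np.array(X)/1000))+.5)*16-.5).round()))
for z,c in((12,(255,0,0)),(26,(0,255,0)),(38,(0,0,255))):
    for x in(-59,-44): cv2.line(im,pt((x,-30,z)),pt((x,-110,z)),c,1)
    cv2.line(im,pt((-59,-30,z)),pt((-44,-30,z)),c,1)
c=pt((-50,-70,20)); cv2.imwrite('pics/rail.png',im[c[1]-280:c[1]+250,c[0]-400:c[0]+380])
E
```

```text
(no output)
```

View pics/rail.png

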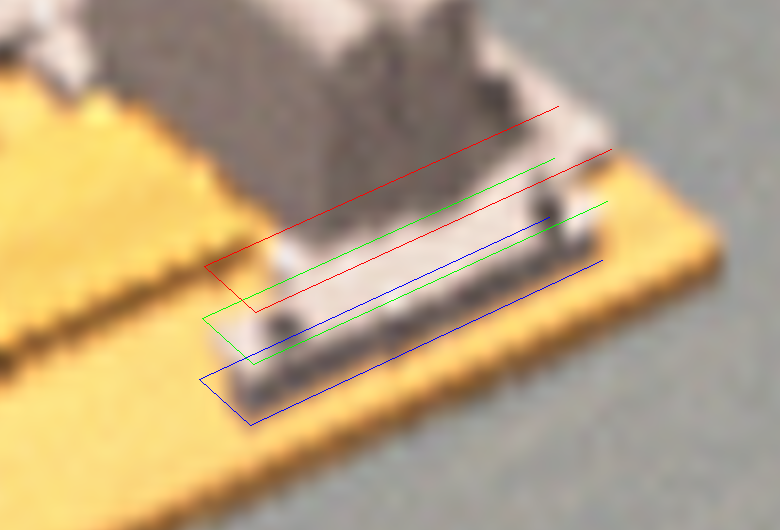

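```bash
cat > go.py <<'E'
from h import *
import sys
def go(x,y,z,yaw):
    o=ctrl.get_obs(); Rm=R.from_euler('xyz',o['orientation'],degrees=True).as_matrix()
    d=Rm.T@(np.array([x,y,z])-o['tool_pos'])*100
    dy=(yaw-o['orientation'][2]+180)%360-180
    n=np.linalg.norm(d)/4.8
    t=np.radians(-dy)
    print('t',o['clock'],'pos',o['tool_pos'].round(4),'rpy',o['orientation'].round(2),'F',o['force'].round(1),'open',round(o['opening'],4))
    print('shift cm',d.round(2),'rows',n.round(1),'per row',(d/max(1,np.ceil(n))).round(3),'roll',t.round(3),'in',abs(t/.148).round(1))
if __name__=='__main__': go(*map(float,sys.argv[1:]))
E
python3 go.py .5775 .3087 .15 -88.6
```

```text
t 1.3 pos [ 0.2837 -0.6125  0.2266] rpy [-180.      0.   -155.14] F [-0.1  0.8 -0.1] open 0.0876
shift cm [-65.38  71.24   7.66] rows 20.2 per row [-3.113  3.392  0.365] roll -1.161 in 7.8
```

Request:
jog_arm:
  commands:
    - {"x":-3.1,"y":3.4}
    - {"x":-3.1,"y":3.4}
    - {"x":-3.1,"y":3.4}
    - {"x":-3.1,"y":3.4}
    - {"x":-3.1,"y":3.4}
    - {"x":-3.1,"y":3.4}
    - {"x":-3.1,"y":3.4}
    - {"x":-3.1,"y":3.4}
    - {"x":-3.1,"y":3.4}
    - {"x":-3.1,"y":3.4}
  gripper: 8.76

```text
validation failed for argument at $.co...
```

Request:
jog_arm:
  commands:
    - {"x":-3.1,"y":3.4}
    - {"x":-3.1,"y":3.4}
    - {"x":-3.1,"y":3.4}
    - {"x":-3.1,"y":3.4}
    - {"x":-3.1,"y":3.4}
    - {"x":-3.1,"y":3.4}
    - {"x":-3.1,"y":3.4}
    - {"x":-3.1,"y":3.4}
    - {"x":-3.1,"y":3.4}
    - {"x":-3.1,"y":3.4}

```text
validation failed for argument at $.co...
```

Request:
jog_arm:
  commands:
    - {"roll":-0.145}
    - {"roll":-0.145}
    - {"roll":-0.145}
    - {"roll":-0.145}
    - {"roll":-0.145}
    - {"roll":-0.145}
    - {"roll":-0.145}
    - {"roll":-0.145}
    - {}

```text
validation failed for argument at $.co...
```

```bash
python3 go.py .5775 .3087 .06 -88.6
```

```text
t 1.3 pos [ 0.2837 -0.6125  0.2266] rpy [-180.      0.   -155.14] F [-0.1  0.8 -0.1] open 0.0876
shift cm [-65.38  71.24  16.66] rows 20.4 per row [-3.113  3.392  0.793] roll -1.161 in 7.8
```

Every row probably needs all four keys.

Request:
jog_arm:
  commands:
    - {"x":-3.1,"y":3.4,"z":0,"roll":0}
    - {"x":-3.1,"y":3.4,"z":0,"roll":0}
    - {"x":-3.1,"y":3.4,"z":0,"roll":0}
    - {"x":-3.1,"y":3.4,"z":0,"roll":0}
    - {"x":-3.1,"y":3.4,"z":0,"roll":0}
    - {"x":-3.1,"y":3.4,"z":0,"roll":0}
    - {"x":-3.1,"y":3.4,"z":0,"roll":0}
    - {"x":-3.1,"y":3.4,"z":0,"roll":0}
    - {"x":-3.1,"y":3.4,"z":0,"roll":0}
    - {"x":-3.1,"y":3.4,"z":0,"roll":0}
  gripper: 8.76

```text
clock: 2.3
tool_pos: [0.4223, -0.1719, 0.227]
orientation: [-180.0, 0.1, -155.1]
force: [1.2, -0.8, -0.3]
opening: 0.0874
```

Request:
jog_arm:
  commands:
    - {"x":-3.1,"y":3.4,"z":0,"roll":0}
    - {"x":-3.1,"y":3.4,"z":0,"roll":0}
    - {"x":-3.1,"y":3.4,"z":0,"roll":0}
    - {"x":-3.1,"y":3.4,"z":0,"roll":0}
    - {"x":-3.1,"y":3.4,"z":0,"roll":0}
    - {"x":-3.1,"y":3.4,"z":0,"roll":0}
    - {"x":-3.1,"y":3.4,"z":0,"roll":0}
    - {"x":-3.1,"y":3.4,"z":0,"roll":0}
    - {"x":-3.1,"y":3.4,"z":0,"roll":0}
    - {"x":-3.1,"y":3.4,"z":0,"roll":0}

```text
clock: 3.3
tool_pos: [0.5607, 0.2672, 0.2268]
orientation: [180.0, 0.0, -155.1]
force: [0.8, -0.6, 0.1]
opening: 0.0877
```

Request:
jog_arm:
  commands:
    - {"x":0,"y":0,"z":0,"roll":-0.145}
    - {"x":0,"y":0,"z":0,"roll":-0.145}
    - {"x":0,"y":0,"z":0,"roll":-0.145}
    - {"x":0,"y":0,"z":0,"roll":-0.145}
    - {"x":0,"y":0,"z":0,"roll":-0.145}
    - {"x":0,"y":0,"z":0,"roll":-0.145}
    - {"x":0,"y":0,"z":0,"roll":-0.145}
    - {"x":0,"y":0,"z":0,"roll":-0.145}
    - {"x":0,"y":0,"z":0,"roll":0}

```text
clock: 4.2
tool_pos: [0.5605, 0.2652, 0.2266]
orientation: [-180.0, 0.0, -88.6]
force: [0.8, -0.5, -0.5]
opening: 0.0875
```

```bash
python3 go.py .5775 .3087 .06 -88.6
```

```text
t 4.2 pos [0.5605 0.2652 0.2266] rpy [-179.99    0.    -88.55] F [ 0.8 -0.5 -0.5] open 0.0875
shift cm [-4.31 -1.81 16.66] rows 3.6 per row [-1.077 -0.452  4.165] roll 0.001 in 0.0
```

```bash
python3 - <<'E'
from fit import *
for n,(x0,y0,w,h) in(('top',(130,165,45,40)),('scene',(150,262,55,40))):
    cv2.imwrite(f'pics/deb_{n}.png',cv2.resize(S[n]['image'][y0:y0+h,x0:x0+w,::-1],None,fx=12,fy=12,interpolation=cv2.INTER_CUBIC))
E
```

```text
(no output)
```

View pics/deb_top.png

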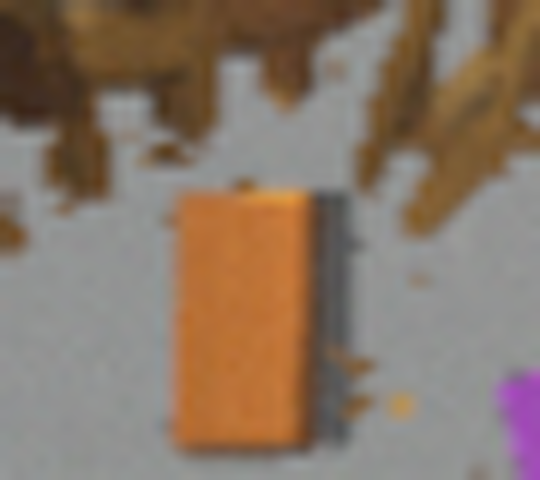

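View pics/deb_scene.png

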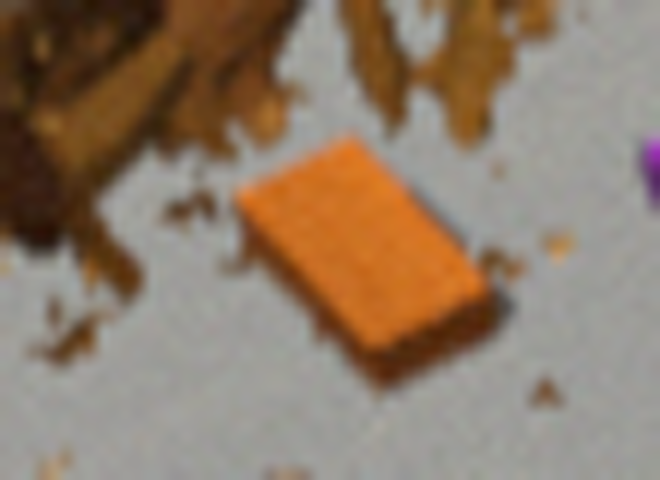

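Request:
jog_arm:
  commands:
    - {"x":-2.15,"y":-0.9,"z":4,"roll":0}
    - {"x":-2.15,"y":-0.9,"z":4,"roll":0}
    - {"x":0,"y":0,"z":4,"roll":0}
    - {"x":0,"y":0,"z":4,"roll":0}
    - {"x":0,"y":0,"z":0,"roll":0}
    - {"x":0,"y":0,"z":0,"roll":0}
  gripper: 7.2

```text
clock: 4.8
tool_pos: [0.5777, 0.3085, 0.067]
orientation: [180.0, -0.1, -88.8]
force: [0.0, -0.0, 0.6]
opening: 0.0725
```

```bash
python3 go.py .5775 .3087 .0075 -88.6; python3 - <<'E'
from h import *
s=snap('top')
cv2.imwrite('pics/g1.png',cv2.resize(s['image'][150:240,100:220,::-1],None,fx=6,fy=6,interpolation=cv2.INTER_CUBIC))
s=snap('scene')
cv2.imwrite('pics/g1s.png',cv2.resize(s['image'][230:320,120:240,::-1],None,fx=6,fy=6,interpolation=cv2.INTER_CUBIC))
E
```

```text
t 4.8 pos [0.5777 0.3085 0.067 ] rpy [ 1.7998e+02 -7.0000e-02 -8.8800e+01] F [ 0.  -0.   0.6] open 0.0725
shift cm [-0.03  0.02  5.95] rows 1.2 per row [-0.016  0.009  2.973] roll -0.003 in 0.0
```

View pics/g1.png

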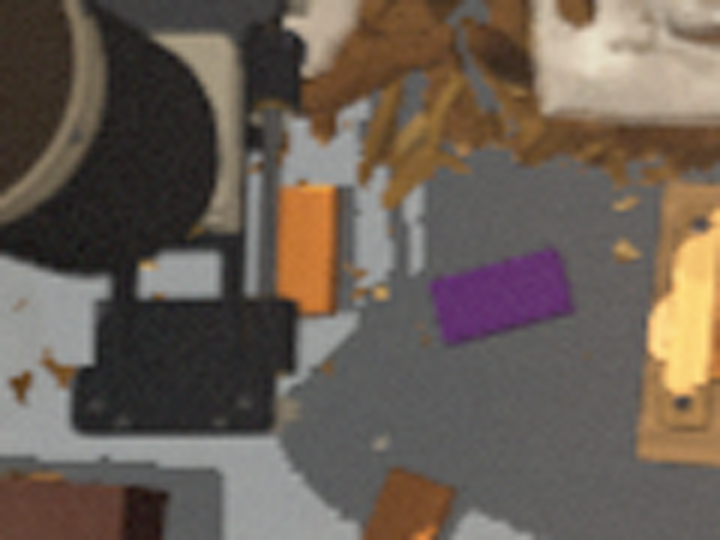

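View pics/g1s.png

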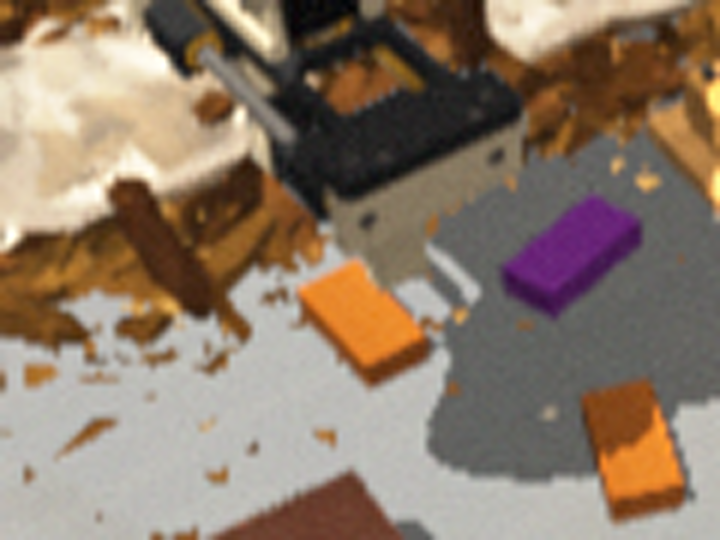

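The gripper stands over stave A at (310,250) in the top crop, and there's clear bench under both fingertips. I'll go down in steps and watch the force.

Request:
jog_arm:
  commands:
    - {"x":0,"y":0,"z":1,"roll":0}
    - {"x":0,"y":0,"z":1,"roll":0}
    - {"x":0,"y":0,"z":1,"roll":0}
    - {"x":0,"y":0,"z":1,"roll":0}

```text
clock: 5.3
tool_pos: [0.5773, 0.3084, 0.0258]
orientation: [180.0, -0.0, -88.7]
force: [0.4, -0.0, 0.0]
opening: 0.072
```

Request:
jog_arm:
  commands:
    - {"x":0,"y":0,"z":0.6,"roll":0}
    - {"x":0,"y":0,"z":0.6,"roll":0}
    - {"x":0,"y":0,"z":0.5,"roll":0}
    - {"x":0,"y":0,"z":0.2,"roll":0}

```text
clock: 5.7
tool_pos: [0.5773, 0.3084, 0.0068]
orientation: [180.0, -0.0, -88.7]
force: [0.2, 0.1, -0.8]
opening: 0.072
```

Request:
jog_arm:
  commands:
    - {"x":0,"y":0,"z":0,"roll":0}
    - {"x":0,"y":0,"z":0,"roll":0}
    - {"x":0,"y":0,"z":0,"roll":0}
    - {"x":0,"y":0,"z":0,"roll":0}
    - {"x":0,"y":0,"z":0,"roll":0}
    - {"x":0,"y":0,"z":0,"roll":0}
  gripper: 5

```text
clock: 6.3
tool_pos: [0.5776, 0.3087, 0.0079]
orientation: [-180.0, 0.0, -88.7]
force: [-0.9, -0.2, 1.6]
opening: 0.0598
```

Request:
jog_arm:
  commands:
    - {"x":0,"y":0,"z":-2,"roll":0}
    - {"x":0,"y":0,"z":-4,"roll":0}
    - {"x":0,"y":0,"z":-4,"roll":0}
    - {"x":0,"y":0,"z":0,"roll":0}
    - {"x":0,"y":0,"z":0,"roll":0}

```text
clock: 6.8
tool_pos: [0.5778, 0.309, 0.109]
orientation: [-179.9, 0.1, -88.7]
force: [-0.9, 0.2, -1.1]
opening: 0.0594
```

```bash
python3 - <<'E'
from fit import *
q=[.5391,.0173,np.radians(-4.05)]
t=P(q,(0,-.0125,.10)); print(t)
from go import go
go(t[0],t[1],.10,-94.05)
s=snap('top')
cv2.imwrite('pics/g2.png',cv2.resize(s['image'][150:240,100:220,::-1],None,fx=6,fy=6,interpolation=cv2.INTER_CUBIC))
s=snap('scene')
cv2.imwrite('pics/g2s.png',cv2.resize(s['image'][210:310,120:240,::-1],None,fx=6,fy=6,interpolation=cv2.INTER_CUBIC))
E
```

```text
[0.53821716 0.00483122 0.1       ]
t 6.8 pos [0.5778 0.309  0.109 ] rpy [-1.7989e+02  1.2000e-01 -8.8690e+01] F [-0.9  0.2 -1.1] open 0.0594
shift cm [30.33  4.66  0.83] rows 6.4 per row [4.332 0.666 0.118] roll 0.094 in 0.6
```

View pics/g2.png

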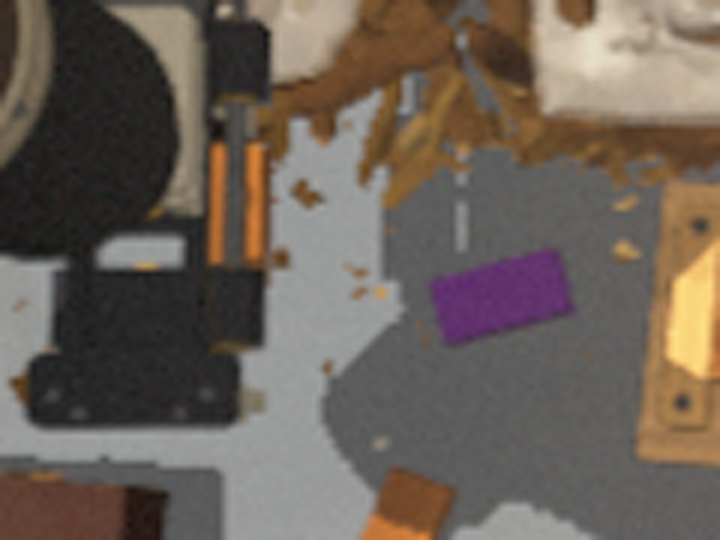

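View pics/g2s.png

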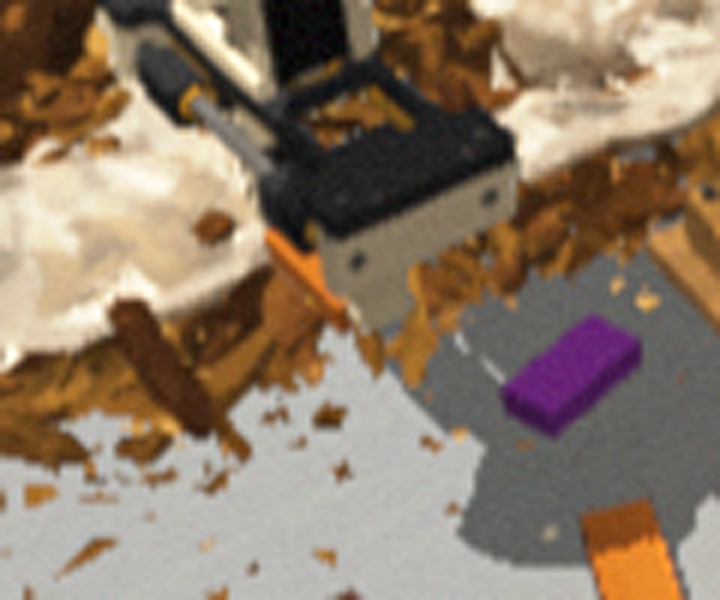

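```bash
python3 - <<'E'
from h import *
s=ctrl.snapshot('top'); o=ctrl.get_obs()
print(o['tool_pos'])
for x in(144,144.5,145): print(onz(s,(x-.4,150+200/6),o['tool_pos'][2]-.0075)-o['tool_pos'])
E
```

```text
[0.57676073 0.30798665 0.10632133]
[ 0.00908652 -0.00832236 -0.0075    ]
[ 0.00910274 -0.00960757 -0.0075    ]
[ 0.00911896 -0.01089276 -0.0075    ]
```

Request:
jog_arm:
  commands:
    - {"x":4.35,"y":0.6,"z":0,"roll":0}
    - {"x":4.35,"y":0.6,"z":0,"roll":0}
    - {"x":4.35,"y":0.6,"z":0,"roll":0}
    - {"x":4.35,"y":0.6,"z":0,"roll":0}
    - {"x":4.35,"y":0.7,"z":0,"roll":0}
    - {"x":4.35,"y":0.7,"z":0,"roll":0}
    - {"x":4.2,"y":0.7,"z":0,"roll":0.094}
    - {"x":0,"y":0,"z":0,"roll":0}
    - {"x":0,"y":0,"z":0,"roll":0}

```text
clock: 7.85
tool_pos: [0.5389, 0.0034, 0.1068]
orientation: [179.9, -0.0, -94.2]
force: [0.4, -0.0, -0.2]
opening: 0.0594
```

```bash
python3 - <<'E'
from fit import *
from go import go
go(.5382,.0048,.05,-94.05)
s=snap('top')
cv2.imwrite('pics/g3.png',cv2.resize(s['image'][160:250,200:320,::-1],None,fx=6,fy=6,interpolation=cv2.INTER_CUBIC))
s=snap('scene')
cv2.imwrite('pics/g3s.png',cv2.resize(s['image'][190:290,220:340,::-1],None,fx=6,fy=6,interpolation=cv2.INTER_CUBIC))
E
```

```text
t 7.85 pos [0.5389 0.0034 0.1068] rpy [ 1.7992e+02 -3.0000e-02 -9.4170e+01] F [ 0.4 -0.  -0.2] open 0.0594
shift cm [-0.14  0.07  5.68] rows 1.2 per row [-0.069  0.035  2.838] roll -0.002 in 0.0
```

View pics/g3.png

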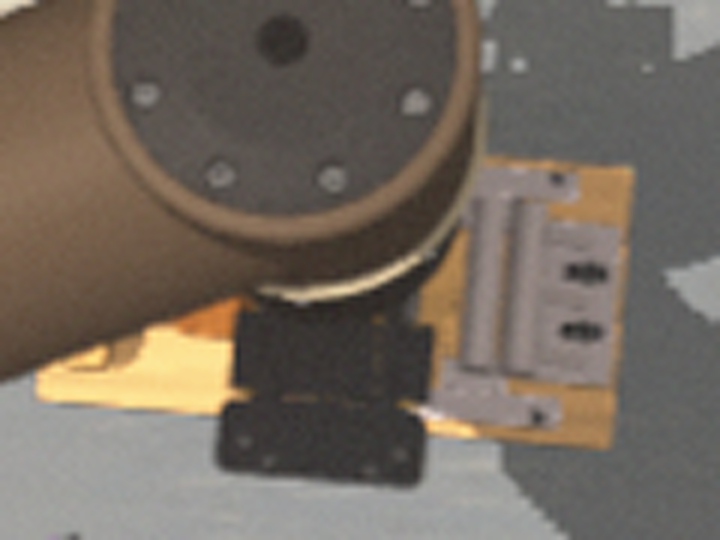

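View pics/g3s.png

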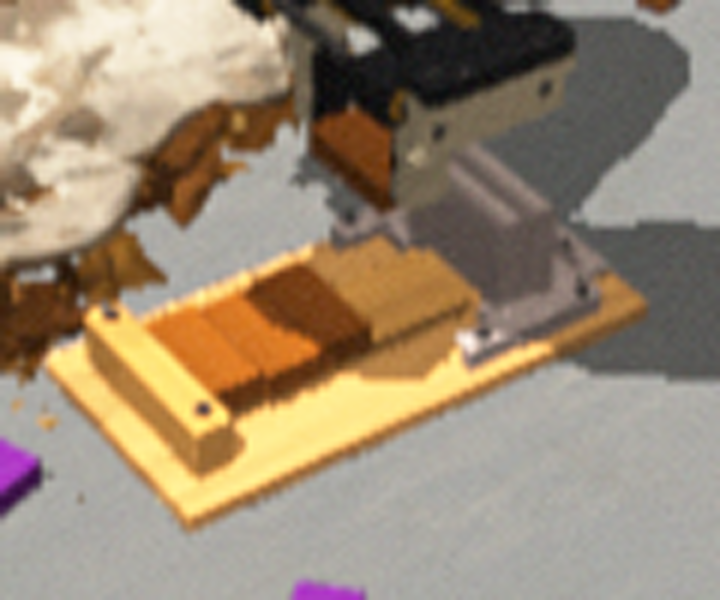

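```bash
python3 - <<'E'
from fit import *
S={n:ctrl.snapshot(n) for n in('scene',)}
o=ctrl.get_obs(); n='scene'; p=o['tool_pos']; print(p)
q=[p[0],p[1],np.radians(-4.17)]
im=cv2.resize(S[n]['image'][:,:,::-1],None,fx=14,fy=14,interpolation=cv2.INTER_CUBIC)
def pt(X): return tuple(map(int,((proj(S[n],P(q,np.array(X)/1000))+.5)*14-.5).round()))
for off,c in((0,(0,255,0)),(5,(255,0,0))):
    zb=p[2]*1000-7.5
    for z in(zb,zb+16):
        cv2.line(im,pt((30,15+off,z)),pt((-30,15+off,z)),c,1)
    for x in(-30,30): cv2.line(im,pt((x,15+off,zb)),pt((x,15+off,zb+16)),c,1)
c=pt((0,15,100)); cv2.imwrite('pics/inh.png',im[c[1]-250:c[1]+250,c[0]-300:c[0]+300])
E
```

```text
[0.53950482 0.00524699 0.10706864]
```

View pics/inh.png

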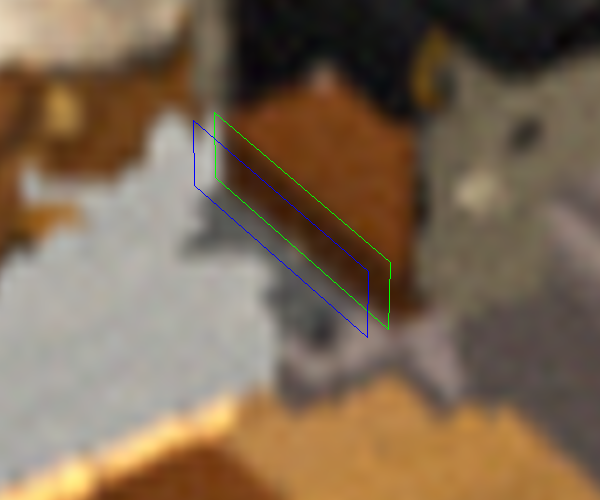

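Request:
jog_arm:
  commands:
    - {"x":0,"y":0,"z":2.5,"roll":0}
    - {"x":0,"y":0,"z":2.9,"roll":0}
    - {"x":0,"y":0,"z":0,"roll":0}
    - {"x":0,"y":0,"z":0,"roll":0}
    - {"x":0,"y":0,"z":0,"roll":0}

```text
clock: 8.5
tool_pos: [0.5405, 0.0053, 0.0548]
orientation: [-179.9, 0.0, -94.0]
force: [-0.4, 0.1, -1.1]
opening: 0.0598
```

```bash
cat > inh.py <<'E'
from fit import *
import sys
def inh(fn,offs=(0,),h=7.5):
    Sx=ctrl.snapshot('scene'); P_=[]
    o=ctrl.get_obs(); p=o['tool_pos']; print(p.round(4),o['orientation'].round(2),o['force'].round(1))
    q=[p[0],p[1],np.radians(o['orientation'][2]+90)]
    im=cv2.resize(Sx['image'][:,:,::-1],None,fx=9,fy=9,interpolation=cv2.INTER_CUBIC)
    qc=[.5391,.0173,np.radians(-4.05)]
    def pt(X,q): return tuple(map(int,((proj(Sx,P(q,np.array(X)/1000))+.5)*9-.5).round()))
    zb=p[2]*1000-h
    for off in offs:
        for z in(zb,zb+16): cv2.line(im,pt((30,15+off,z),q),pt((-30,15+off,z),q),(0,255,0),1)
        for x in(-30,30): cv2.line(im,pt((x,15+off,zb),q),pt((x,15+off,zb+16),q),(0,255,0),1)
    for y in(95,65,35,5): cv2.line(im,pt((30,y,38),qc),pt((-30,y,38),qc),(255,0,0),1)
    c=pt((0,0,40),qc); cv2.imwrite('pics/'+fn,im[c[1]-280:c[1]+280,c[0]-380:c[0]+380])
if __name__=='__main__': inh(sys.argv[1])
E
python3 inh.py inh2.png
```

```text
[0.5405 0.0052 0.0549] [-1.7989e+02  3.0000e-02 -9.4010e+01] [-0.2  0.2  0.3]
```

View pics/inh2.png

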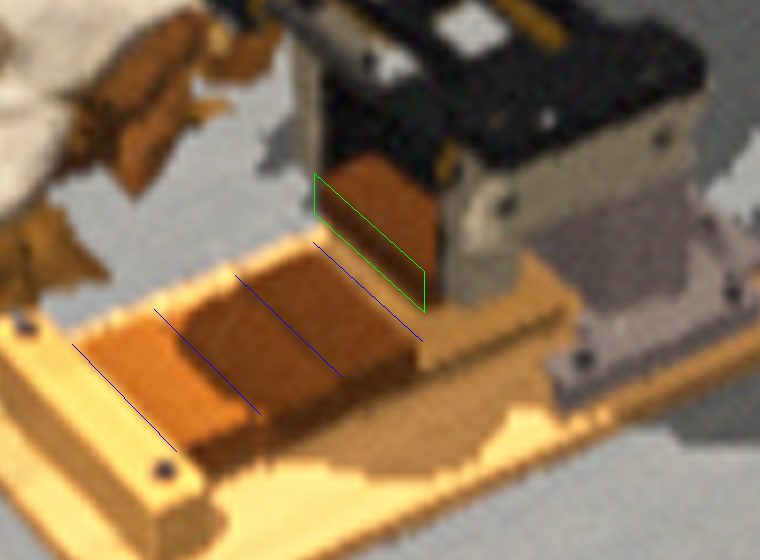

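```bash
python3 - <<'E'
from fit import *
g=cv2.imread('pics/g2.png'); im=cv2.resize(g[90:320,150:330],None,fx=3,fy=3,interpolation=cv2.INTER_CUBIC)
q=[.5773,.3085,np.radians(1.3)]
def pt(X):
    a=(proj(S['top'],P(q,np.array(X)/1000))-[100,150]+.5)*6; a=(a-[150,90])*3; return tuple(map(int,a.round()))
for z,c in((100,(0,255,0)),(116,(255,0,0))):
    l=[pt((a,b,z)) for a,b in((30,15),(30,-15),(-30,-15),(-30,15))]
    for i in range(4): cv2.line(im,l[i],l[(i+1)%4],c,1)
cv2.imwrite('pics/g2o.png',im)
g=cv2.imread('pics/g2s.png'); im=cv2.resize(g[180:420,200:480],None,fx=2.5,fy=2.5,interpolation=cv2.INTER_CUBIC)
def pt(X):
    a=(proj(S['scene'],P(q,np.array(X)/1000))-[120,210]+.5)*6; a=(a-[200,180])*2.5; return tuple(map(int,a.round()))
for z,c in((100,(0,255,0)),(116,(255,0,0))):
    l=[pt((a,b,z)) for a,b in((30,15),(30,-15),(-30,-15),(-30,15))]
    for i in range(4): cv2.line(im,l[i],l[(i+1)%4],c,1)
cv2.imwrite('pics/g2so.png',im)
E
```

```text
(no output)
```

View pics/g2o.png

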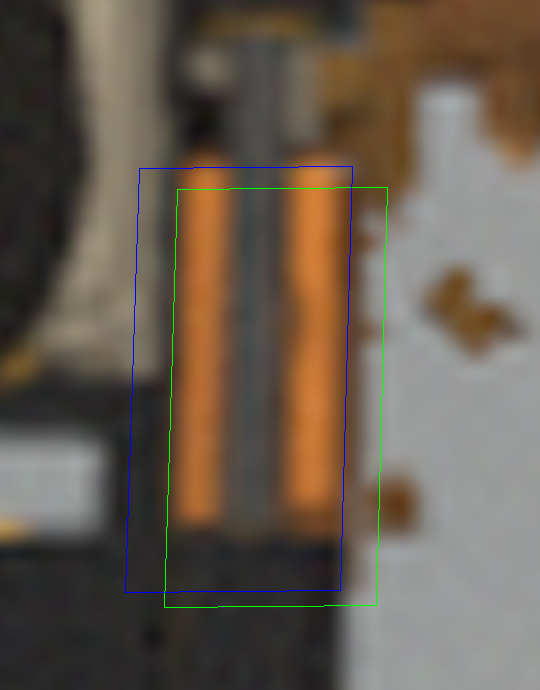

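View pics/g2so.png

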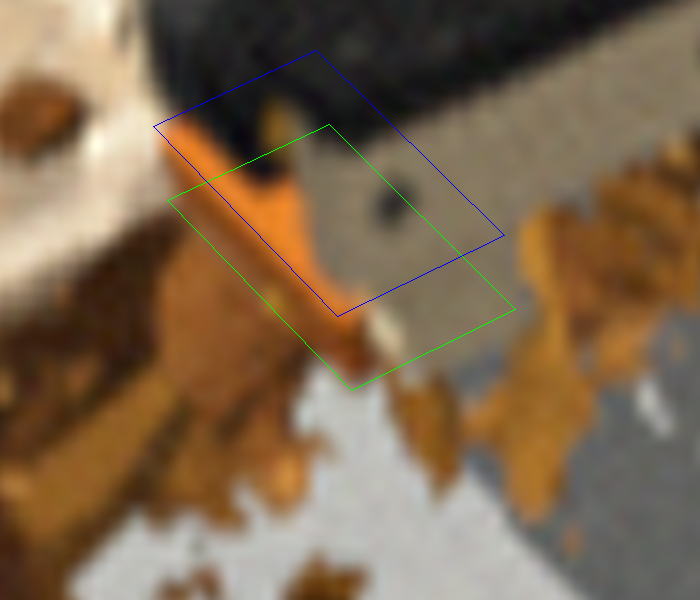

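Request:
jog_arm:
  commands:
    - {"x":0,"y":0.1,"z":1.0,"roll":0}
    - {"x":0,"y":0,"z":0.9,"roll":0}
    - {"x":0,"y":0,"z":0.4,"roll":0}
    - {"x":0,"y":0,"z":0,"roll":0}
    - {"x":0,"y":0,"z":0,"roll":0}

```text
clock: 9.05
tool_pos: [0.5383, 0.0046, 0.0302]
orientation: [180.0, -0.0, -94.1]
force: [-1.2, 0.1, -1.0]
opening: 0.0593
```

```bash
python3 inh.py inh3.png
```

```text
[0.5384 0.0046 0.0303] [ 1.7998e+02 -1.0000e-02 -9.4070e+01] [ 0.5  0.2 -0.5]
```

View pics/inh3.png

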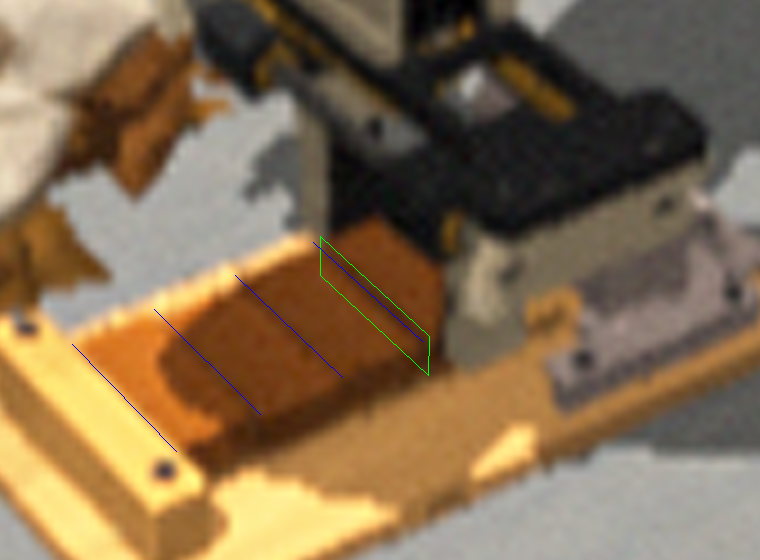

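Request:
jog_arm:
  commands:
    - {"x":0,"y":0,"z":0.1,"roll":0}
    - {"x":-0.1,"y":0,"z":0,"roll":0}
    - {"x":-0.1,"y":0,"z":0,"roll":0}
    - {"x":-0.1,"y":0,"z":0,"roll":0}
    - {"x":0,"y":0,"z":0,"roll":0}

```text
clock: 9.6
tool_pos: [0.5388, 0.0077, 0.0298]
orientation: [-180.0, -0.0, -94.1]
force: [0.1, -1.6, 4.2]
opening: 0.0595
```

Request:
jog_arm:
  commands:
    - {"x":0,"y":0,"z":0,"roll":0}
    - {"x":0,"y":0,"z":0,"roll":0}
    - {"x":0,"y":0,"z":0,"roll":0}
  gripper: 6.8

```text
clock: 9.9
tool_pos: [0.5385, 0.0078, 0.0293]
orientation: [180.0, 0.0, -94.1]
force: [-0.6, 0.3, -0.1]
opening: 0.0676
```

Request:
jog_arm:
  commands:
    - {"x":0,"y":0,"z":-1,"roll":0}
    - {"x":0,"y":0,"z":-3,"roll":0}
    - {"x":0,"y":0,"z":-4,"roll":0}
    - {"x":0,"y":0,"z":-4,"roll":0}
    - {"x":0,"y":0,"z":0,"roll":0}

```text
clock: 10.4
tool_pos: [0.5421, 0.0084, 0.1561]
orientation: [-179.4, 0.2, -94.0]
force: [0.9, -0.6, 0.3]
opening: 0.0677
```

```bash
python3 go.py .4462 .2572 .15 -111.4
```

```text
t 10.4 pos [0.5421 0.0084 0.1561] rpy [-1.7944e+02  1.7000e-01 -9.4000e+01] F [ 0.9 -0.6  0.3] open 0.0677
shift cm [-24.15  11.31   0.57] rows 5.6 per row [-4.025  1.885  0.095] roll 0.304 in 2.1
```

Request:
jog_arm:
  commands:
    - {"x":-4,"y":1.9,"z":0,"roll":0}
    - {"x":-4,"y":1.9,"z":0,"roll":0}
    - {"x":-4,"y":1.9,"z":0,"roll":0}
    - {"x":-4,"y":1.9,"z":0,"roll":0}
    - {"x":-4,"y":1.9,"z":0,"roll":0}
    - {"x":-4,"y":1.8,"z":0,"roll":0}
    - {"x":0,"y":0,"z":0,"roll":0.1}
    - {"x":0,"y":0,"z":0,"roll":0.1}
    - {"x":0,"y":0,"z":0,"roll":0.1}
    - {"x":0,"y":0,"z":0,"roll":0}
    - {"x":0,"y":0,"z":0,"roll":0}
  gripper: 7.4

```text
clock: 11.5
tool_pos: [0.4429, 0.255, 0.1498]
orientation: [-180.0, 0.0, -111.1]
force: [0.3, -0.4, -0.4]
opening: 0.0741
```

```bash
python3 - <<'E'
from fit import *
from go import go
go(.4462,.2572,.0075,-111.4)
s={n:ctrl.snapshot(n) for n in('top','scene')}
pickle.dump(s,open('S1.pkl','wb'))
q=[.5391,.0173,np.radians(-4.05)]
for n in s:
    im=cv2.resize(s[n]['image'][:,:,::-1],None,fx=9,fy=9,interpolation=cv2.INTER_CUBIC)
    def pt(X): return tuple(map(int,((proj(s[n],P(q,np.array(X)/1000))+.5)*9-.5).round()))
    for y in(65,35,5,-25): cv2.line(im,pt((30,y,38)),pt((-30,y,38)),(255,0,0),1)
    cv2.line(im,pt((30,-62,38)),pt((-30,-62,38)),(0,255,0),1)
    for x in(-30,30): cv2.line(im,pt((x,0,38)),pt((x,-62,38)),(0,255,0),1)
    c=pt((0,0,40)); cv2.imwrite(f'pics/p4_{n}.png',im[c[1]-250:c[1]+250,c[0]-350:c[0]+380])
E
```

```text
t 11.5 pos [0.4429 0.255  0.1498] rpy [-1.800e+02  2.000e-02 -1.111e+02] F [ 0.3 -0.4 -0.4] open 0.0741
shift cm [-0.32 -0.23 14.23] rows 3.0 per row [-0.105 -0.076  4.742] roll 0.005 in 0.0
```

View pics/p4_top.png

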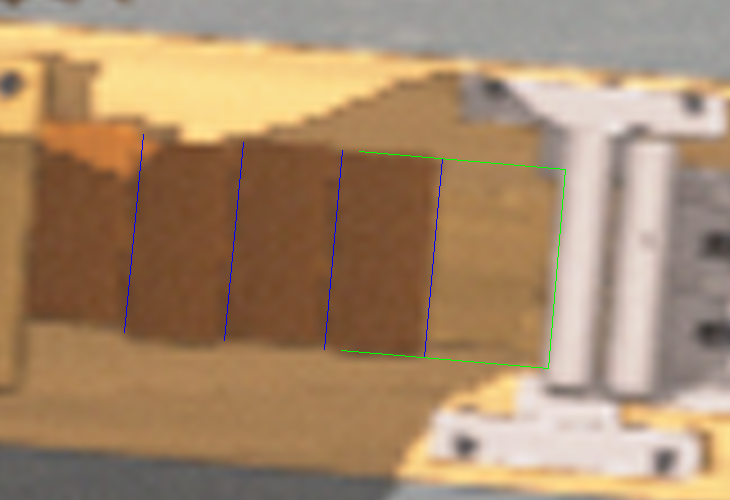

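View pics/p4_scene.png

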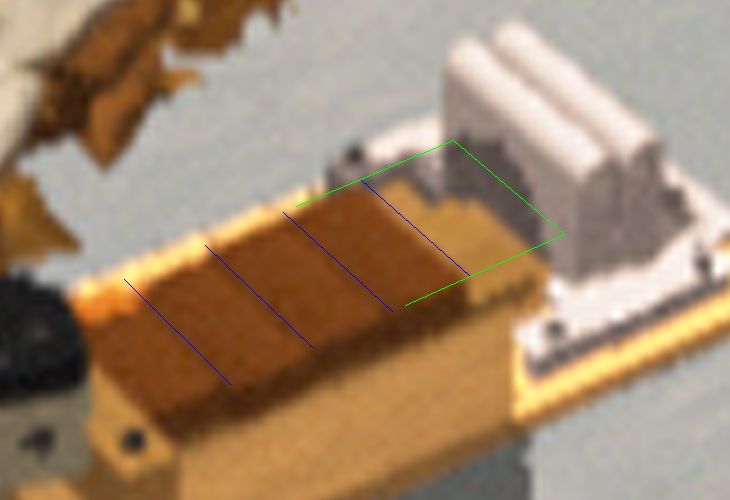

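Stave 4 lies flat and square, with its edge on the y = -25 line (430,260 in the top crop), and the row is closed up. Next is stave B.

Request:
jog_arm:
  commands:
    - {"x":-0.3,"y":-0.2,"z":4,"roll":0}
    - {"x":0,"y":0,"z":4,"roll":0}
    - {"x":0,"y":0,"z":2,"roll":0}
    - {"x":0,"y":0,"z":2,"roll":0}
    - {"x":0,"y":0,"z":1,"roll":0}
    - {"x":0,"y":0,"z":0.8,"roll":0}
    - {"x":0,"y":0,"z":0.4,"roll":0}
    - {"x":0,"y":0,"z":0,"roll":0}

```text
clock: 12.4
tool_pos: [0.446, 0.2572, 0.0077]
orientation: [-180.0, 0.0, -111.2]
force: [-0.2, -0.3, 0.4]
opening: 0.0741
```

```bash
python3 go.py .4462 .2572 .0075 -111.4
```

```text
t 12.4 pos [0.446  0.2572 0.0077] rpy [-1.8000e+02  1.0000e-02 -1.1125e+02] F [-0.2 -0.3  0.4] open 0.0741
shift cm [-0.   -0.01  0.02] rows 0.0 per row [-0.003 -0.015  0.015] roll 0.003 in 0.0
```

Request:
jog_arm:
  commands:
    - {"x":0,"y":0,"z":0,"roll":0}
    - {"x":0,"y":0,"z":0,"roll":0}
    - {"x":0,"y":0,"z":0,"roll":0}
    - {"x":0,"y":0,"z":0,"roll":0}
    - {"x":0,"y":0,"z":0,"roll":0}
    - {"x":0,"y":0,"z":0,"roll":0}
    - {"x":0,"y":0,"z":-2,"roll":0}
    - {"x":0,"y":0,"z":-4,"roll":0}
    - {"x":0,"y":0,"z":-4,"roll":0}
    - {"x":0,"y":0,"z":-1,"roll":0}
    - {"x":0,"y":0,"z":0,"roll":0}
  gripper: 5

```text
clock: 13.5
tool_pos: [0.4467, 0.258, 0.1195]
orientation: [-179.9, 0.2, -111.3]
force: [-0.4, -0.7, 0.1]
opening: 0.0597
```

```bash
python3 - <<'E'
from fit import *
from go import go
q=[.5391,.0173,np.radians(-4.05)]
t=P(q,(0,-.0435,.10)); print(t)
go(t[0],t[1],.115,-94.05)
s={n:snap(n) for n in('top','scene')}
a=cv2.resize(s['top']['image'][200:290,110:220,::-1],None,fx=3.5,fy=3.5,interpolation=cv2.INTER_CUBIC)
b=cv2.resize(s['scene']['image'][240:330,170:280,::-1],None,fx=3.5,fy=3.5,interpolation=cv2.INTER_CUBIC)
cv2.imwrite('pics/g5.png',np.hstack([a,b]))
E
```

```text
[ 0.53602773 -0.02609137  0.1       ]
t 13.5 pos [0.4467 0.258  0.1195] rpy [-179.92    0.24 -111.25] F [-0.4 -0.7  0.1] open 0.0597
shift cm [ 23.24 -18.63   0.38] rows 6.2 per row [ 3.321 -2.661  0.055] roll -0.3 in 2.0
```

View pics/g5.png

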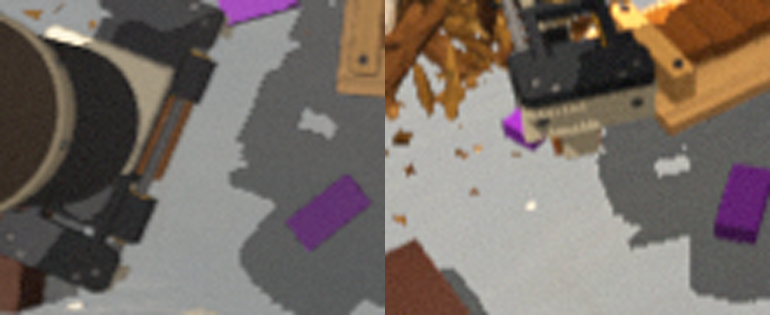

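Request:
jog_arm:
  commands:
    - {"x":3.3,"y":-2.65,"z":0,"roll":0}
    - {"x":3.3,"y":-2.65,"z":0,"roll":0}
    - {"x":3.3,"y":-2.65,"z":0,"roll":0}
    - {"x":3.3,"y":-2.65,"z":0,"roll":0}
    - {"x":3.3,"y":-2.65,"z":0,"roll":0}
    - {"x":3.3,"y":-2.65,"z":0,"roll":0}
    - {"x":3.3,"y":-2.7,"z":0,"roll":0}
    - {"x":0,"y":0,"z":0,"roll":-0.1}
    - {"x":0,"y":0,"z":0,"roll":-0.1}
    - {"x":0,"y":0,"z":0,"roll":-0.1}
    - {"x":0,"y":0,"z":0,"roll":0}
    - {"x":0,"y":0,"z":0,"roll":0}

```text
clock: 14.8
tool_pos: [0.5348, -0.0257, 0.1162]
orientation: [179.9, -0.0, -94.2]
force: [-0.4, 0.2, 0.0]
opening: 0.0595
```

```bash
python3 go.py .5360 -.0261 .05 -94.05
```

```text
t 14.8 pos [ 0.5348 -0.0257  0.1162] rpy [ 1.7987e+02 -4.0000e-02 -9.4240e+01] F [-0.4  0.2  0. ] open 0.0595
shift cm [ 0.02 -0.14  6.62] rows 1.4 per row [ 0.01  -0.071  3.312] roll -0.003 in 0.0
```

Request:
jog_arm:
  commands:
    - {"x":0,"y":-0.1,"z":3,"roll":0}
    - {"x":0,"y":0,"z":3.4,"roll":0}
    - {"x":0,"y":0,"z":0,"roll":0}
    - {"x":0,"y":0,"z":0,"roll":0}
    - {"x":0,"y":0,"z":0,"roll":0}

```text
clock: 15.3
tool_pos: [0.5375, -0.0254, 0.0549]
orientation: [-179.9, 0.0, -94.1]
force: [0.3, -0.3, 1.1]
opening: 0.0597
```

```bash
python3 inh.py inh5.png;python3 go.py .5360 -.0261 .05 -94.05
```

```text
[ 0.5376 -0.0253  0.0551] [-1.7987e+02  4.0000e-02 -9.4070e+01] [-0.7  0.4 -0.1]
t 15.35 pos [ 0.5376 -0.0253  0.0551] rpy [-1.7987e+02  4.0000e-02 -9.4070e+01] F [-0.7  0.4 -0.1] open 0.0595
shift cm [0.09 0.16 0.51] rows 0.1 per row [0.09  0.159 0.514] roll -0.0 in 0.0
```

View pics/inh5.png

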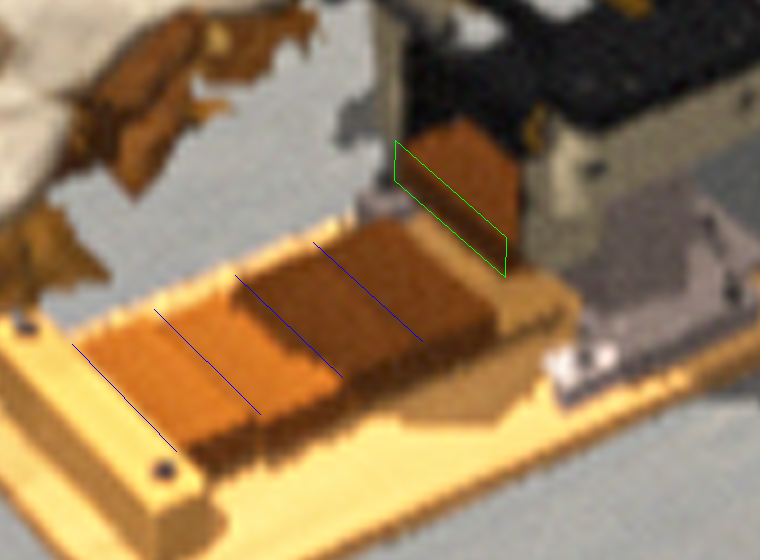

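Request:
jog_arm:
  commands:
    - {"x":0.08,"y":0.1,"z":0.5,"roll":0}
    - {"x":0,"y":0,"z":0.5,"roll":0}
    - {"x":0,"y":0,"z":0.5,"roll":0}
    - {"x":0,"y":0,"z":0.4,"roll":0}
    - {"x":0,"y":0,"z":0.4,"roll":0}
    - {"x":0,"y":0,"z":0,"roll":0}

```text
clock: 15.95
tool_pos: [0.5354, -0.0264, 0.0303]
orientation: [180.0, -0.0, -94.1]
force: [-0.5, -0.4, 0.6]
opening: 0.0597
```

```bash
python3 inh.py inh6.png;python3 go.py .5360 -.0261 .0295 -94.05
```

```text
[ 0.5354 -0.0264  0.0303] [ 1.7998e+02 -1.0000e-02 -9.4060e+01] [-0.4  0.7  0.2]
t 16.0 pos [ 0.5354 -0.0264  0.0303] rpy [ 1.7998e+02 -1.0000e-02 -9.4060e+01] F [-0.4  0.7  0.2] open 0.0596
shift cm [-0.03 -0.06  0.08] rows 0.0 per row [-0.033 -0.057  0.079] roll -0.0 in 0.0
```

View pics/inh6.png

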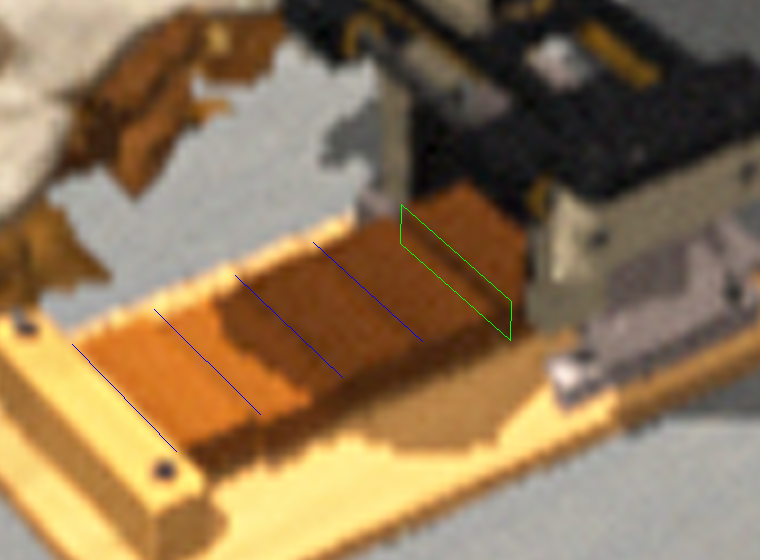

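Stave 5 is level behind stave 4 with a narrow gap. I'll lower it about 1 mm, slide it up to the row and release.

Request:
jog_arm:
  commands:
    - {"x":0,"y":0,"z":0.1,"roll":0}
    - {"x":-0.1,"y":0,"z":0,"roll":0}
    - {"x":-0.1,"y":0,"z":0,"roll":0}
    - {"x":0,"y":0,"z":0,"roll":0}

```text
clock: 16.4
tool_pos: [0.536, -0.0247, 0.0302]
orientation: [-180.0, -0.0, -94.0]
force: [-0.5, -2.8, 7.4]
opening: 0.0596
```

Request:
jog_arm:
  commands:
    - {"x":-0.1,"y":0,"z":0,"roll":0}
    - {"x":0,"y":0,"z":0,"roll":0}

```text
clock: 16.6
tool_pos: [0.5361, -0.0237, 0.0302]
orientation: [-180.0, -0.0, -94.0]
force: [0.0, -2.4, 6.6]
opening: 0.0594
```

Request:
jog_arm:
  commands:
    - {"x":0,"y":0,"z":0,"roll":0}
    - {"x":0,"y":0,"z":0,"roll":0}
    - {"x":0,"y":0,"z":0,"roll":0}
  gripper: 6.8

```text
clock: 16.9
tool_pos: [0.5356, -0.0233, 0.0294]
orientation: [180.0, 0.0, -94.1]
force: [0.3, 0.7, 0.4]
opening: 0.0677
```

Request:
jog_arm:
  commands:
    - {"x":0,"y":0,"z":-1,"roll":0}
    - {"x":0,"y":0,"z":-3,"roll":0}
    - {"x":0,"y":0,"z":-4,"roll":0}
    - {"x":0,"y":0,"z":-4,"roll":0}
    - {"x":0,"y":0,"z":-4,"roll":0}
    - {"x":0,"y":0,"z":-4,"roll":0}
    - {"x":4.5,"y":0,"z":0,"roll":0}
    - {"x":4.5,"y":0,"z":0,"roll":0}
    - {"x":4.5,"y":0,"z":0,"roll":0}
    - {"x":4.5,"y":0,"z":0,"roll":0}
    - {"x":0,"y":0,"z":0,"roll":0}

```text
clock: 18.0
tool_pos: [0.5219, -0.207, 0.2301]
orientation: [180.0, -0.0, -94.3]
force: [0.4, 0.4, -0.5]
opening: 0.0679
```

```bash
python3 - <<'E'
from fit import *
from go import go
go(.4978,-.3067,.20,-177.6)
s={n:ctrl.snapshot(n) for n in('top','scene')}
pickle.dump(s,open('S2.pkl','wb'))
q=[.5391,.0173,np.radians(-4.05)]
for n in s:
    im=cv2.resize(s[n]['image'][:,:,::-1],None,fx=9,fy=9,interpolation=cv2.INTER_CUBIC)
    def pt(X): return tuple(map(int,((proj(s[n],P(q,np.array(X)/1000))+.5)*9-.5).round()))
    for y in(65,35,5,-25,-55): cv2.line(im,pt((30,y,38)),pt((-30,y,38)),(255,0,0),1)
    for y in(-62,-78): cv2.line(im,pt((37,y,72)),pt((-37,y,72)),(0,255,0),1)
    c=pt((0,0,40)); cv2.imwrite(f'pics/p5_{n}.png',im[c[1]-250:c[1]+250,c[0]-350:c[0]+380])
E
```

```text
t 18.0 pos [ 0.5219 -0.207   0.2301] rpy [ 1.7999e+02 -4.0000e-02 -9.4310e+01] F [ 0.4  0.4 -0.5] open 0.0679
shift cm [10.12  1.65  3.01] rows 2.2 per row [3.374 0.551 1.004] roll 1.454 in 9.8
```

View pics/p5_top.png

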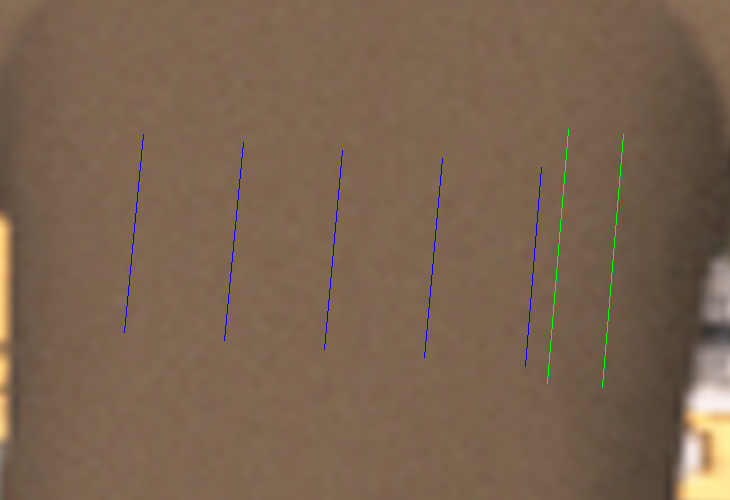

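View pics/p5_scene.png

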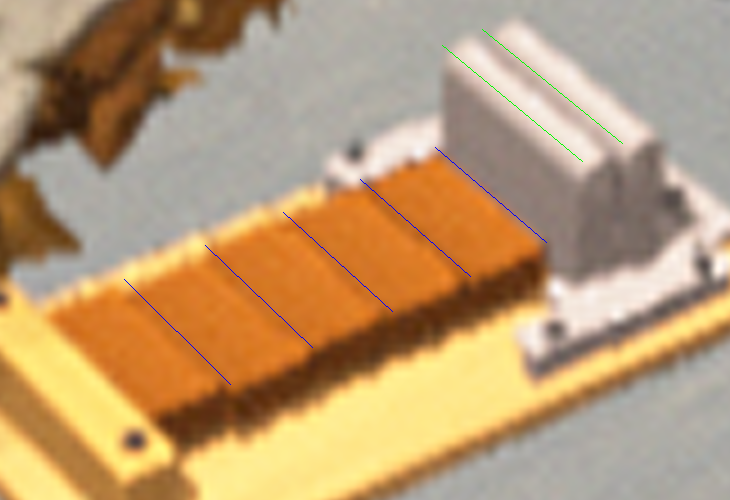

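All five staves lie flat and square on the bed (scene crop), and the jaw hasn't moved. Next is the blade.

Request:
jog_arm:
  commands:
    - {"x":3.4,"y":0.55,"z":0,"roll":0}
    - {"x":3.4,"y":0.55,"z":0,"roll":0}
    - {"x":3.3,"y":0.55,"z":0,"roll":0}
    - {"x":0,"y":0,"z":0,"roll":0.145}
    - {"x":0,"y":0,"z":0,"roll":0.145}
    - {"x":0,"y":0,"z":0,"roll":0.145}
    - {"x":0,"y":0,"z":0,"roll":0.145}
    - {"x":0,"y":0,"z":0,"roll":0.145}
    - {"x":0,"y":0,"z":0,"roll":0.145}
    - {"x":0,"y":0,"z":0,"roll":0.145}
    - {"x":0,"y":0,"z":0,"roll":0.145}
    - {"x":0,"y":0,"z":0,"roll":0.145}
  gripper: 6

```text
clock: 19.3
tool_pos: [0.4997, -0.3011, 0.23]
orientation: [180.0, 0.0, -169.1]
force: [-0.2, 1.0, -0.3]
opening: 0.0601
```

Request:
jog_arm:
  commands:
    - {"x":0,"y":0,"z":0,"roll":0.145}
    - {"x":0,"y":0,"z":0,"roll":0}
    - {"x":0,"y":0,"z":0,"roll":0}

```text
clock: 19.6
tool_pos: [0.4996, -0.3016, 0.2299]
orientation: [-180.0, 0.0, -176.8]
force: [-0.0, -0.0, -0.3]
opening: 0.0601
```

```bash
python3 go.py .4978 -.3067 .13 -177.6; python3 - <<'E'
from h import *
s=snap('top'); a=cv2.resize(s['image'][170:280,320:440,::-1],None,fx=3,fy=3,interpolation=cv2.INTER_CUBIC)
s=snap('scene'); b=cv2.resize(s['image'][140:250,310:430,::-1],None,fx=3,fy=3,interpolation=cv2.INTER_CUBIC)
cv2.imwrite('pics/b1.png',np.hstack([a,b]))
E
```

```text
t 19.6 pos [ 0.4996 -0.3016  0.2299] rpy [-1.8000e+02  2.0000e-02 -1.7682e+02] F [-0.  -0.  -0.3] open 0.0601
shift cm [ 0.22 -0.5   9.99] rows 2.1 per row [ 0.072 -0.166  3.33 ] roll 0.014 in 0.1
```

View pics/b1.png

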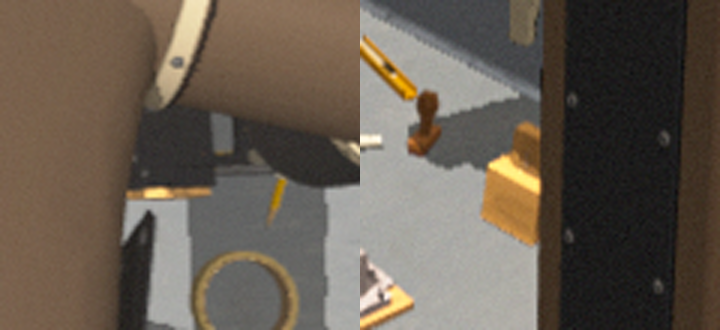

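Request:
jog_arm:
  commands:
    - {"x":0.2,"y":-0.5,"z":3,"roll":0.014}
    - {"x":0,"y":0,"z":3,"roll":0}
    - {"x":0,"y":0,"z":3,"roll":0}
    - {"x":0,"y":0,"z":2,"roll":0}
    - {"x":0,"y":0,"z":2,"roll":0}
    - {"x":0,"y":0,"z":1.5,"roll":0}
    - {"x":0,"y":0,"z":0.7,"roll":0}
    - {"x":0,"y":0,"z":0,"roll":0}

```text
clock: 20.5
tool_pos: [0.497, -0.3074, 0.0767]
orientation: [180.0, -0.1, -177.9]
force: [0.1, -0.2, 0.2]
opening: 0.0601
```

```bash
python3 go.py .4978 -.3067 .078 -177.6
```

```text
t 20.5 pos [ 0.497  -0.3074  0.0767] rpy [ 1.7997e+02 -1.0000e-01 -1.7787e+02] F [ 0.1 -0.2  0.2] open 0.0601
shift cm [-0.08  0.06 -0.13] rows 0.0 per row [-0.077  0.064 -0.126] roll -0.005 in 0.0
```

Request:
jog_arm:
  commands:
    - {"x":0,"y":0,"z":0,"roll":0}
    - {"x":0,"y":0,"z":0,"roll":0}
    - {"x":0,"y":0,"z":0,"roll":0}
    - {"x":0,"y":0,"z":0,"roll":0}
    - {"x":0,"y":0,"z":0,"roll":0}
    - {"x":0,"y":0,"z":0,"roll":0}
    - {"x":0,"y":0,"z":0,"roll":0}
    - {"x":0,"y":0,"z":0,"roll":0}
  gripper: 1

```text
clock: 21.3
tool_pos: [0.4976, -0.3076, 0.0778]
orientation: [-180.0, 0.0, -177.9]
force: [-1.0, 0.2, 2.5]
opening: 0.0198
```

```bash
python3 go.py .4978 -.3067 .078 -177.6;  python3 -c "
from plant import ctrl; print(ctrl.get_obs()['moment'])"
```

```text
t 21.3 pos [ 0.4976 -0.3076  0.0778] rpy [-1.7999e+02  1.0000e-02 -1.7795e+02] F [-1.   0.2  2.5] open 0.0198
shift cm [-0.02  0.09 -0.02] rows 0.0 per row [-0.023  0.092 -0.022] roll -0.006 in 0.0
[ 0.26604109  0.17477051 -0.02194452]
```

Request:
jog_arm:
  commands:
    - {"x":0,"y":0,"z":-1,"roll":0}
    - {"x":0,"y":0,"z":-2,"roll":0}
    - {"x":0,"y":0,"z":-2,"roll":0}
    - {"x":0,"y":0,"z":-2.5,"roll":0}
    - {"x":0,"y":0,"z":-2.5,"roll":0}
    - {"x":0,"y":0,"z":-2,"roll":0}
    - {"x":0,"y":0,"z":0,"roll":0}
    - {"x":0,"y":0,"z":0,"roll":0}

```text
clock: 22.1
tool_pos: [0.4974, -0.3074, 0.1979]
orientation: [180.0, 0.0, -178.0]
force: [0.8, -0.4, -1.6]
opening: 0.0199
```

```bash
python3 - <<'E'
from fit import *
from go import go
q=[.5391,.0173,np.radians(-4.05)]
t=P(q,(0,-.0785,.19)); print(t)
go(t[0],t[1],.19,175.95)
s=snap('top'); a=cv2.resize(s['image'][170:280,320:440,::-1],None,fx=3,fy=3,interpolation=cv2.INTER_CUBIC)
s=snap('scene'); b=cv2.resize(s['image'][140:250,310:430,::-1],None,fx=3,fy=3,interpolation=cv2.INTER_CUBIC)
cv2.imwrite('pics/b2.png',np.hstack([a,b]))
E
```

```text
[ 0.53355578 -0.06100397  0.19      ]
t 22.1 pos [ 0.4974 -0.3074  0.1979] rpy [ 1.7999e+02  5.0000e-02 -1.7796e+02] F [ 0.8 -0.4 -1.6] open 0.0199
shift cm [-4.49 24.5   0.8 ] rows 5.2 per row [-0.748  4.083  0.133] roll 0.106 in 0.7
```

View pics/b2.png

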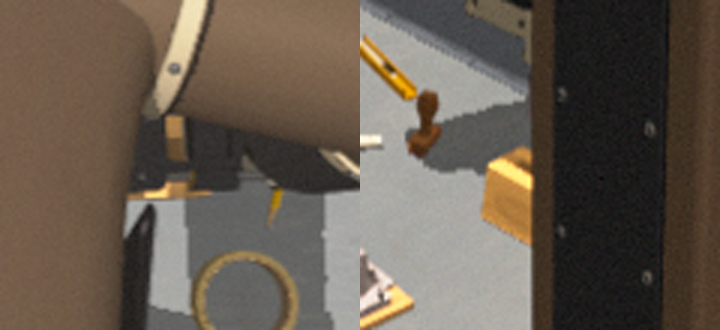

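Request:
jog_arm:
  commands:
    - {"x":-0.75,"y":4.1,"z":0,"roll":0}
    - {"x":-0.75,"y":4.1,"z":0,"roll":0}
    - {"x":-0.75,"y":4.1,"z":0,"roll":0}
    - {"x":-0.75,"y":4.1,"z":0,"roll":0}
    - {"x":-0.75,"y":4.1,"z":0,"roll":0}
    - {"x":-0.75,"y":4.0,"z":0,"roll":0}
    - {"x":0,"y":0,"z":0,"roll":0.106}
    - {"x":0,"y":0,"z":0,"roll":0}
    - {"x":0,"y":0,"z":0,"roll":0}
    - {"x":0,"y":0,"z":0,"roll":0}

```text
clock: 23.2
tool_pos: [0.5334, -0.0619, 0.1971]
orientation: [-180.0, -0.1, 176.0]
force: [0.3, 0.3, -1.4]
opening: 0.02
```

```bash
cat > bl.py <<'E'
from fit import *
import sys
qc=[.5391,.0173,np.radians(-4.05)]
def bl(fn,yt=-.0765,z=.15):
    from go import go
    t=P(qc,(0,yt,z)); go(t[0],t[1],z,175.95)
    o=ctrl.get_obs(); p=o['tool_pos']; c,s=np.cos(qc[2]),np.sin(qc[2]); d=p[:2]-qc[:2]
    print('clamp xy mm',((c*d[0]+s*d[1])*1000).round(1),((-s*d[0]+c*d[1])*1000).round(1),'nose z',(p[2]-.0718).round(4),'F',o['force'].round(1),'M',o['moment'].round(2))
    if not fn: return
    Sx=ctrl.snapshot('scene')
    q=[p[0],p[1],np.radians(o['orientation'][2]-180)]
    im=cv2.resize(Sx['image'][:,:,::-1],None,fx=9,fy=9,interpolation=cv2.INTER_CUBIC); raw=im.copy()
    def pt(X,q): return tuple(map(int,((proj(Sx,P(q,np.array(X)/1000))+.5)*9-.5).round()))
    zn=p[2]*1000-71.8
    for yy in(-1,1):
        l=[pt((-15,yy*2.5,zn),q),pt((-15,yy*6.6,zn+62),q),pt((15,yy*6.6,zn+62),q),pt((15,yy*2.5,zn),q)]
        for i in range(4): cv2.line(im,l[i],l[(i+1)%4],(0,255,0),1)
    c=pt((0,-60,90),qc); im=np.hstack([im[c[1]-290:c[1]+290,c[0]-200:c[0]+200],raw[c[1]-290:c[1]+290,c[0]-200:c[0]+200]])
    cv2.imwrite('pics/'+fn,im)
if __name__=='__main__': bl(sys.argv[1] if len(sys.argv)>1 else None)
E
python3 bl.py b3.png
```

```text
t 23.2 pos [ 0.5334 -0.0619  0.1971] rpy [-1.7998e+02 -5.0000e-02  1.7603e+02] F [ 0.3  0.3 -1.4] open 0.02
shift cm [-0.02  0.29  4.71] rows 1.0 per row [-0.018  0.29   4.708] roll 0.001 in 0.0
clamp xy mm -0.1 -79.4 nose z 0.1253 F [ 0.3  0.3 -1.4] M [-0.06 -0.05  0.04]
```

View pics/b3.png

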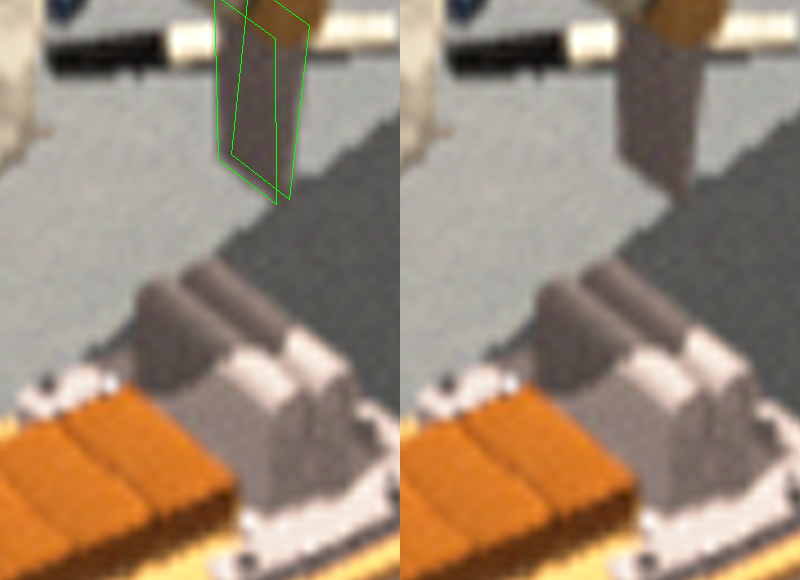

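Request:
jog_arm:
  commands:
    - {"x":0,"y":0.24,"z":1.5,"roll":0}
    - {"x":0,"y":0,"z":1.5,"roll":0}
    - {"x":0,"y":0,"z":1.3,"roll":0}
    - {"x":0,"y":0,"z":0,"roll":0}
    - {"x":0,"y":0,"z":0,"roll":0}

```text
clock: 23.75
tool_pos: [0.5339, -0.0592, 0.1546]
orientation: [-180.0, -0.0, 176.0]
force: [0.0, 0.6, -0.8]
opening: 0.0195
```

```bash
python3 bl.py b4.png
```

```text
t 23.75 pos [ 0.5339 -0.0592  0.1546] rpy [-1.7997e+02 -2.0000e-02  1.7597e+02] F [ 0.   0.6 -0.8] open 0.0195
shift cm [0.03 0.02 0.46] rows 0.1 per row [0.026 0.02  0.463] roll 0.0 in 0.0
clamp xy mm 0.3 -76.7 nose z 0.0828 F [ 0.   0.6 -0.8] M [0.   0.02 0.  ]
```

View pics/b4.png

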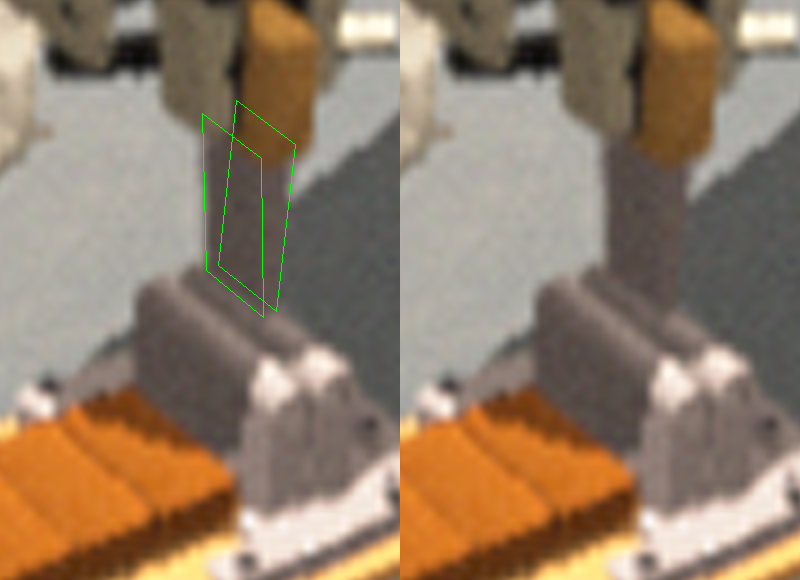

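The nose hangs right above the slot at about (268,310). I'll enter slowly and watch the force.

Request:
jog_arm:
  commands:
    - {"x":0,"y":0,"z":0.4,"roll":0}
    - {"x":0,"y":0,"z":0.4,"roll":0}
    - {"x":0,"y":0,"z":0.3,"roll":0}
    - {"x":0,"y":0,"z":0.2,"roll":0}
    - {"x":0,"y":0,"z":0,"roll":0}
    - {"x":0,"y":0,"z":0,"roll":0}

```text
clock: 24.4
tool_pos: [0.5339, -0.0588, 0.1416]
orientation: [-180.0, -0.0, 176.0]
force: [-0.6, -0.5, -2.0]
opening: 0.0198
```

```bash
python3 bl.py
```

```text
t 24.4 pos [ 0.5339 -0.0588  0.1416] rpy [-179.99   -0.    175.98] F [-0.6 -0.5 -2. ] open 0.0198
shift cm [ 0.02 -0.02 -0.84] rows 0.2 per row [ 0.019 -0.021 -0.842] roll 0.0 in 0.0
clamp xy mm 0.2 -76.3 nose z 0.0698 F [-0.6 -0.5 -2. ] M [-0.32 -0.03  0.03]
```

Request:
jog_arm:
  commands:
    - {"x":0,"y":0,"z":0.3,"roll":0}
    - {"x":0,"y":0,"z":0.3,"roll":0}
    - {"x":0,"y":0,"z":0,"roll":0}

```text
clock: 24.7
tool_pos: [0.5335, -0.0587, 0.1348]
orientation: [180.0, -0.1, 176.0]
force: [0.2, -0.3, -1.8]
opening: 0.0198
```

```bash
python3 bl.py b5.png
```

```text
t 24.7 pos [ 0.5335 -0.0587  0.1348] rpy [ 1.8000e+02 -5.0000e-02  1.7596e+02] F [ 0.2 -0.3 -1.8] open 0.0198
shift cm [-0.02 -0.03 -1.52] rows 0.3 per row [-0.023 -0.026 -1.515] roll 0.0 in 0.0
clamp xy mm -0.2 -76.2 nose z 0.063 F [ 0.2 -0.3 -1.8] M [-0.18 -0.08  0.  ]
```

View pics/b5.png

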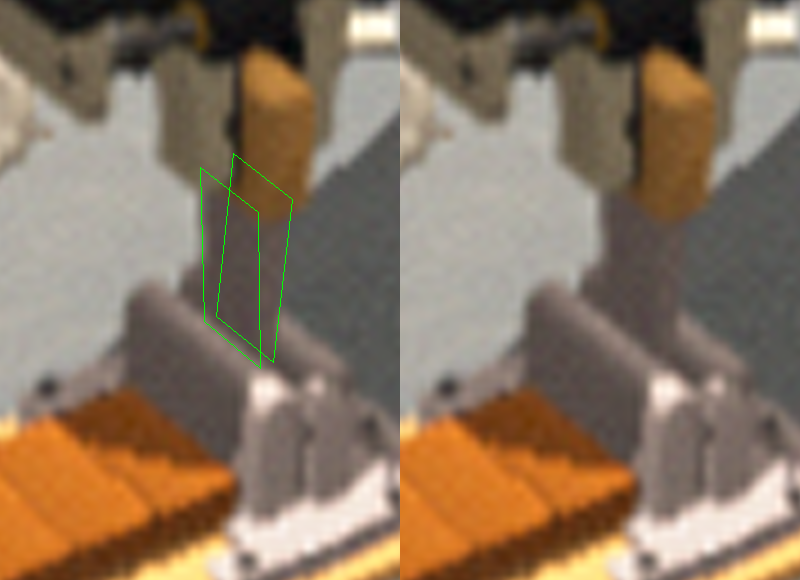

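The nose is in the slot and the jaw has begun to move forward. On downwards.

Request:
jog_arm:
  commands:
    - {"x":0,"y":0,"z":0.3,"roll":0}
    - {"x":0,"y":0,"z":0.3,"roll":0}
    - {"x":0,"y":0,"z":0.3,"roll":0}
    - {"x":0,"y":0,"z":0.3,"roll":0}
    - {"x":0,"y":0,"z":0,"roll":0}

```text
clock: 25.25
tool_pos: [0.5336, -0.0588, 0.1229]
orientation: [-180.0, -0.0, 176.0]
force: [0.2, 0.2, -1.1]
opening: 0.0203
```

```bash
python3 bl.py
```

```text
t 25.25 pos [ 0.5336 -0.0588  0.1229] rpy [-1.7999e+02 -5.0000e-02  1.7597e+02] F [ 0.2  0.2 -1.1] open 0.0203
shift cm [-0.01 -0.02 -2.71] rows 0.6 per row [-0.013 -0.023 -2.705] roll 0.0 in 0.0
clamp xy mm -0.1 -76.3 nose z 0.0511 F [ 0.2  0.2 -1.1] M [-0.19 -0.01 -0.02]
```

Request:
jog_arm:
  commands:
    - {"x":0,"y":0,"z":0.3,"roll":0}
    - {"x":0,"y":0,"z":0.3,"roll":0}
    - {"x":0,"y":0,"z":0.2,"roll":0}
    - {"x":0,"y":0,"z":0.2,"roll":0}
    - {"x":0,"y":0,"z":0,"roll":0}

```text
clock: 25.75
tool_pos: [0.5338, -0.0587, 0.1132]
orientation: [180.0, -0.0, 176.0]
force: [-0.0, -0.7, -1.5]
opening: 0.0198
```

```bash
python3 bl.py
```

```text
t 25.75 pos [ 0.5338 -0.0587  0.1132] rpy [ 1.8000e+02 -2.0000e-02  1.7597e+02] F [-0.  -0.7 -1.5] open 0.0198
shift cm [ 0.01 -0.03 -3.68] rows 0.8 per row [ 0.01  -0.029 -3.678] roll 0.0 in 0.0
clamp xy mm 0.1 -76.2 nose z 0.0414 F [-0.  -0.7 -1.5] M [-0.21 -0.04  0.06]
```

Request:
jog_arm:
  commands:
    - {"x":0,"y":0,"z":0.2,"roll":0}
    - {"x":0,"y":0,"z":0.2,"roll":0}
    - {"x":0,"y":0,"z":0.1,"roll":0}
    - {"x":0,"y":0,"z":0,"roll":0}

```text
clock: 26.15
tool_pos: [0.5341, -0.0585, 0.1085]
orientation: [180.0, 0.0, 176.0]
force: [1.4, 1.0, -2.7]
opening: 0.0201
```

Request:
jog_arm:
  commands:
    - {"x":0,"y":0,"z":0.1,"roll":0}
    - {"x":0,"y":0,"z":0.1,"roll":0}
    - {"x":0,"y":0,"z":0,"roll":0}

```text
clock: 26.45
tool_pos: [0.5343, -0.0585, 0.1067]
orientation: [180.0, 0.0, 176.0]
force: [1.0, 2.9, 0.0]
opening: 0.0197
```

```bash
python3 bl.py b6.png
```

```text
t 26.45 pos [ 0.5343 -0.0585  0.1067] rpy [1.7997e+02 4.0000e-02 1.7598e+02] F [1.  2.9 0. ] open 0.0197
shift cm [ 0.05 -0.06 -4.33] rows 0.9 per row [ 0.049 -0.056 -4.335] roll 0.001 in 0.0
clamp xy mm 0.5 -75.9 nose z 0.0349 F [1.  2.9 0. ] M [ 1.18 -0.38 -0.07]
```

View pics/b6.png

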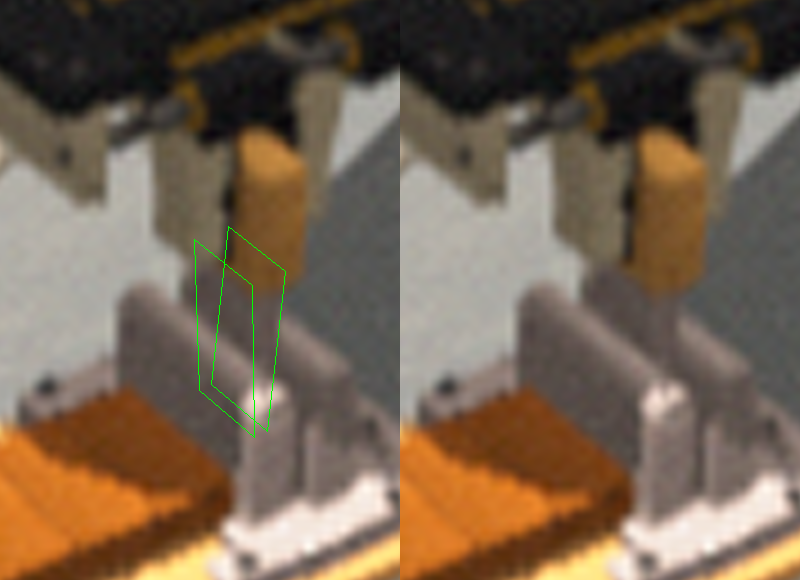

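Request:
jog_arm:
  commands:
    - {"x":0,"y":0.03,"z":0.1,"roll":0}
    - {"x":0,"y":0,"z":0.1,"roll":0}
    - {"x":0,"y":0,"z":0,"roll":0}

```text
clock: 26.8
tool_pos: [0.5343, -0.0583, 0.1048]
orientation: [180.0, 0.0, 176.0]
force: [1.0, 3.3, 3.4]
opening: 0.0197
```

```bash
python3 bl.py
```

```text
t 26.8 pos [ 0.5343 -0.0583  0.1048] rpy [1.7999e+02 4.0000e-02 1.7598e+02] F [1.  3.3 3.4] open 0.0197
shift cm [ 0.05 -0.07 -4.52] rows 0.9 per row [ 0.047 -0.069 -4.524] roll 0.001 in 0.0
clamp xy mm 0.5 -75.8 nose z 0.033 F [1.  3.3 3.4] M [ 1.17 -0.33 -0.03]
```

Request:
jog_arm:
  commands:
    - {"x":0,"y":0.03,"z":0.05,"roll":0}
    - {"x":0,"y":0,"z":0.05,"roll":0}
    - {"x":0,"y":0,"z":0,"roll":0}

```text
clock: 27.1
tool_pos: [0.5343, -0.0583, 0.1042]
orientation: [-180.0, 0.1, 176.0]
force: [0.1, 2.6, 6.7]
opening: 0.02
```

```bash
python3 bl.py
```

```text
t 27.1 pos [ 0.5343 -0.0583  0.1042] rpy [-1.7999e+02  5.0000e-02  1.7599e+02] F [0.1 2.6 6.7] open 0.02
shift cm [ 0.06 -0.08 -4.58] rows 1.0 per row [ 0.055 -0.078 -4.583] roll 0.001 in 0.0
clamp xy mm 0.6 -75.7 nose z 0.0324 F [0.1 2.6 6.7] M [ 0.82  0.17 -0.08]
```

Request:
jog_arm:
  commands:
    - {"x":0,"y":0.02,"z":0.05,"roll":0}
    - {"x":0,"y":0,"z":0,"roll":0}
    - {"x":0,"y":0,"z":0,"roll":0}
    - {"x":0,"y":0,"z":0,"roll":0}
    - {"x":0,"y":0,"z":0,"roll":0}

```text
clock: 27.6
tool_pos: [0.5344, -0.0583, 0.1039]
orientation: [-180.0, 0.1, 176.0]
force: [-0.8, 0.8, 8.6]
opening: 0.0197
```

```bash
python3 bl.py b7.png; python3 bl.py; python3 - <<'E'
from fit import *
s=ctrl.snapshot('scene'); n='scene'; q=[.5391,.0173,np.radians(-4.05)]
im=cv2.resize(s['image'][:,:,::-1],None,fx=9,fy=9,interpolation=cv2.INTER_CUBIC)
def pt(X): return tuple(map(int,((proj(s,P(q,np.array(X)/1000))+.5)*9-.5).round()))
c=pt((0,-20,40)); cv2.imwrite(f'pics/f.png',im[c[1]-280:c[1]+280,c[0]-380:c[0]+380])
E
```

```text
t 27.6 pos [ 0.5344 -0.0583  0.1039] rpy [-1.7997e+02  6.0000e-02  1.7599e+02] F [-0.8  0.8  8.6] open 0.0197
shift cm [ 0.06 -0.08 -4.61] rows 1.0 per row [ 0.056 -0.08  -4.61 ] roll 0.001 in 0.0
clamp xy mm 0.6 -75.7 nose z 0.0321 F [-0.8  0.8  8.6] M [ 0.58  0.35 -0.12]
t 27.65 pos [ 0.5343 -0.0583  0.1039] rpy [-1.7998e+02  6.0000e-02  1.7599e+02] F [0.1 1.3 8.6] open 0.0196
shift cm [ 0.05 -0.08 -4.61] rows 1.0 per row [ 0.054 -0.081 -4.61 ] roll 0.001 in 0.0
clamp xy mm 0.6 -75.7 nose z 0.0321 F [0.1 1.3 8.6] M [ 0.57  0.36 -0.08]
```

View pics/f.png

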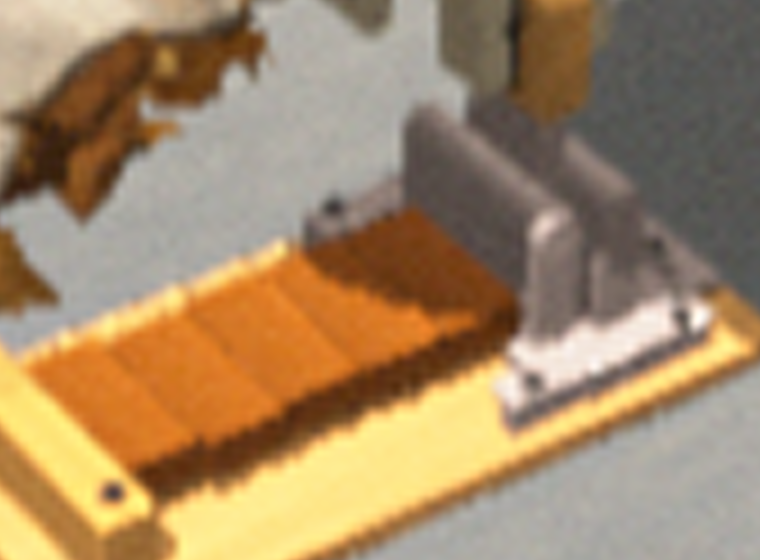

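The jaw is against stave 5 and the row is closed. The downward push is steady at about 10 N net and the side force is close to zero, so both plates carry about the same load. Handing in.

```bash
python3 - <<'E'
from h import *
print(ctrl.close_job()); o=ctrl.get_obs(); print(o['clock'],o['tool_pos'],o['force'],o['opening'])
E
```

```text
the job is handed in; nothing more can be done
None
the job is handed in; nothing more can be done
```

The job is handed in at about 27.7 s of the 64 s allowed. No verdict was reported, so what follows rests on my own last checks.

**What I did:** I laid the two loose orange staves in places 4 and 5, sliding each up to the row. Then I lifted the blade out by its grip and slid it nose down between stop and jaw until it dragged, still gripped when I handed in.

**Last checks:**
- **Row:** the last scene picture shows five staves flat and square, with the jaw against stave 5. That picture was judged by eye; I had measured stave edges only before the wedging.
- **Blade:** the nose is about 32 mm above the bench, 0.6 mm off the middle line, and upright within 0.1°. The grip opening is 19.6–19.7 mm and the blade is at rest.
- **Force:** the wrist shows a steady upward push of about 8.6 N (about 10 N without the blade's weight) and about 1 N sideways.

**Not certain:**
- **Plate and stave forces:** the forces on jaw, stop and stave 1 could not be read directly. I estimate 12 to 30 N per plate from the push, with friction guessed.
- **Camera disagreement:** the scene camera showed each held stave 3 to 4 mm off where the robot's own reading put it, and I went by the robot. The later pictures showed both staves on their expected lines, stave 4 in both views and stave 5 in the scene view only, because the arm hid it from above.
- **Bystanders:** I did not measure them again at the end. Nothing went near them, and no contact showed in the forces.

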